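Hook up the shaker's drop guard and load the sample carrier

ROBOT

A 7-joint arm with a two-finger parallel gripper is mounted at the origin on the work surface. World frame = base frame: x ahead of the robot, y to its left, z up, the work surface at z = 0. Lengths are in m, angles in rad, forces in N, time in s.
With the tool pointing down it reaches from about 0.4 to 0.85 m from the base axis. Payload 10.4 kg.
Tool frame: the origin (TCP) lies at the very end of the fingers, on their centre line; the grasp point (between the pads) lies 19 mm behind it (manip.grip_depth is the distance from the TCP to the grasp point, in m); z points along the fingers, x is the direction in which the jaws open and shut, and the axes are right-handed (so a half turn about z gives the same grasp; the last joint's range is limited). The gripper opens to 85 mm and grips with 20 to 120 N. Pads are 22 mm wide; open, the fingers measure 114 mm over their backs; the gripper's body (76 mm by 85 mm) begins 54 mm behind the grasp point. The pads swing forward as they close: fully open they stand 13 mm farther back than shut.
Start: joints at [1.097, 0.332, -0.065, 1.46, 0.022, 1.35, -0.088], TCP at [0.272, -0.563, 0.231] pointing down, gripper open.
Joint ranges: [-2.6, 2.6], [-0.5, 2.12], [-1.47, 1.34], [0.16, 2.42], [-1.27, 4.41], [0.06, 2.06], [-2.6, 2.6]. Speed limits (rad/s): [2.22, 2.22, 2.79, 2.79, 3.14, 3.14, 3.14].

INTERFACE

Orientations are given as a unit quaternion [x, y, z, w].
In Python, from workcell import manip, cams gives the robot as it stands. The module is installed in compiled form; this text tells all that it offers.
- The arm moves only by the tool move_arm, never from a script. Its arguments are lists of equal length, an entry for each row: "claw": the opening, from 0 (shut) to 1 (fully open); "dp": the shift along the tool's x, y, z as a fraction of full scale, a list of three; "turn": the turn, a rotation vector about the tool's x, y, z as a fraction of full scale, a list of three. A call has 1 to 8 rows; each row shifts and turns the commanded pose from where the row before left it, along the tool's axes as they then stand; what a row does not reach is not made up. Full scale, the value 1, is 200 mm for a shift and 45 degrees for a turn. A row lasts 1/12 s, in which the tool goes at most 41.7 mm and 7.16 degrees, less where a joint would pass 70% of its speed; a pose out of reach is approached as far as the arm can. A call with a number of a shift or a turn outside -1 to 1 is refused whole. A call with a gripper value outside its range is refused whole. The fingers move at their own pace and stop on an object; "grip_force" is the grip in N (left out, the last holds). Time passes only in rows, so rows that do not move let the fingers close. It gives the time, the measured TCP pose, the force and the opening at its end, in the units of the state.
- manip.get_obs(): the state, without advancing time (a new reading comes with each control period).
- cams.camera(name): name is "scene" or "top"; returns the picture (480x640x3 uint8, red, green, blue); there is no depth.
- cams.camera_info(name): a dict with "fx", "fy", "cx", "cy" (pixels), "dist" ([k1, k2, p1, p2, k3] as OpenCV has them; the pictures are not rectified), "pose" (4x4, takes a point from camera to world coordinates). Camera axes: x right, y down, z forward; pixel columns grow to the right and rows downward; lengths in m; the calibration is good to about 2 mm. A picture is of the moment at which its call begins. camera_info takes no time and is no camera call.
- manip.hand_in(): hands the job in, once; it reports no verdict.
The state is a dict: "clock": time; "joint_pos": joint angles; "joint_velocities": joint speeds; "tau": joint torques, N m; "position": TCP position; "ee_rot": TCP orientation; "ft_force": force on the tool from outside, world axes, zero at the start; "torque": the same for the moment, N m; "grip_width": opening from 0.0 (shut) to 1.0 (fully open).
Only numpy, scipy, OpenCV 4.12 (cv2) and the standard library are available. Lean on these libraries where they do the work, as an engineer would, in place of code of your own. Each camera call takes 0.05 s, during which the arm holds its last target.

TASK

Lift the shaker's yellow drop guard by the black grip of its orange bar and hook the bar's slot into the notch of the steel keeper, so that the guard stays up by itself when you let go; never let the guard drop. Then, keeping its bottles upright, take the blue sample carrier over the raised edge of the deck, rack end first, and push it level and fully home against the back stop inside the bay. Leave the guard hooked up, the carrier released, and the other bottles and glassware standing where they are.

Things in the scene. Friction and masses are not known exactly. Their poses are not given: they have to be found in the camera images.
- bay: Bench shaker bay, fixed. Origin on the table under the middle of the guard plane; x points level INTO the bay (its mouth looks to -x), z up; its x points roughly along world +y and its -y roughly to world +x, away from the robot. Two uprights 24 mm square, 240 mm tall, stand at x = 0, y = -97 and +97 mm. All 'bay' x, y below are in this frame.
- deck_step (a point): Middle of the top front edge of the bay's deck, bay x = -30 mm: a sharp vertical step 12 mm high. The level aluminium deck runs from here to bay x = +100 mm, y within 85 mm. White side guides, 50 mm tall, from bay x = 0 to 100 mm leave a channel 110 mm wide.
- back_stop (a point): Middle of the face of the white back stop, at bay x = +100 mm, 12 mm above the table at the deck. Behind it a white housing, 220 mm wide, 130 mm tall, reaches bay x = 222 mm.
- keeper_side (a point): Point on the table, bay x = -14, y = -23 mm, plumb under the tip of the steel KEEPER, a tongue from the far upright (red clamp) pointing to +y. Its height differs each time and is NOT measured: notch floor 200 to 230 mm above the table. Tongue 10 mm thick in x, 7 mm deep below the floor; lip at the tip 4 mm wide, 5 mm high; notch y -27 to -42 mm; beyond it 14 mm higher.
- guard (a joint): Height in m by which the drop guard is raised: 0 down, stop at 0.115. A clear pane in a yellow frame, 168 mm wide, 95 mm tall, in the plane bay x = 0, lower edge 30 mm above the table when down. About 0.5 kg with its bar; slides freely and falls when let go. Hooked, it stands raised about 55 to 85 mm.
- bar (a joint): Lean of the bar in rad: 0 upright, positive leans its top towards the keeper (bay -y), range -0.03 to 0.40. A light spring (0.45 N m/rad) stands it upright. The pivot's axis is along bay x, at bay x = -14 mm, y = 0, 60 mm above the table when the guard is down, and rises with the guard.
- bar_grip (a point): Centre of the black grip block at the top of the orange bar, 172 mm above the bar's pivot: 20 mm thick along bay x, 36 mm wide, 40 mm tall. The bar is 8 mm thick, 36 mm wide and stands in front of the guard. Axes are the bay's when upright and lean with the bar.
- bar_slot (a point): Underside of the tooth at the mouth of the bar's slot, on the edge facing the keeper (-y), 90 mm above the pivot. Slot: 68 to 97 mm above the pivot, 20 mm deep; the tooth, 7 mm wide, hangs 7 mm from its roof. To hook: lean about 0.22 rad with the tooth (once leant; leaning lowers it 5 mm) 6 to 14 mm above the notch floor, then lower it. At a wrong height its edge bumps the tip at 0.06 to 0.09 rad.
- carrier: Blue sample carrier, loose, about 0.34 kg. Origin at the centre of its underside, x towards its nose (rack end), z up. Base plate 200 x 84 x 10 mm; a rack of four white bottles with green caps at x = 12 to 94 mm, 55 mm tall in all, too tall for the lowered guard. At x = -92 mm an upright black grip plate, 14 mm thick in x, 60 mm wide, from 10 to 62 mm high; it stays outside the guard when home.
- carrier_nose (a point): Middle of the lower front (nose) edge of the carrier, x = +100 mm on it, axes as the carrier. When home it is against the back stop, at bay x = +100 mm, 12 mm above the table.
- amber_bottle: Amber bottle, 60 mm across, 130 mm tall, loose; origin under its centre. Bystander.
- jar: White jar with blue cap, 68 mm across, 85 mm tall, loose; origin under its centre. Bystander.
- beaker: Glass beaker, 68 mm across, 85 mm tall, loose; origin under its centre. Bystander.
Not all that is in view belongs to the job. Of the things that look like the carrier, the largest one is meant.

How it is judged:
On the way, in this order (a step that is already met when the one before it is completed fails the run):
1. the guard hangs hooked on the keeper, let go by the fingers (value of joint guard above 0.045 m and value of joint bar above 0.13 rad and contact force between the fingers and guard below 0.2 N), for 0.3 s.
2. the carrier's nose has been raised onto the deck (x of carrier_nose in the frame of bay above -0.02 m and z of carrier_nose in the frame of bay above 0.009 m and value of joint guard above 0.045 m), for 0.1 s.
At the end, for the whole second after the job is handed in: The guard stays raised by more than 45 mm with the bar leaning more than 0.13 rad in the keeper, nothing holding it; the carrier lies level on the deck (within 0.06 rad), released and at rest, its nose within 10 mm of the back stop and within 0.15 rad of straight (value of joint guard above 0.045 m and value of joint bar above 0.13 rad and x of carrier_nose in the frame of bay above 0.09 m and z of carrier in the frame of bay between 0.009 and 0.016 m and angle between carrier's own z axis and vertical below 0.06 rad and angle between the x axis of carrier and the x axis of bay, either way round below 0.15 rad and linear speed of carrier below 0.02 m/s and velocity of joint guard between -0.02 and 0.02 m/s); the robot touches nothing.
It fails at once if the guard drops (falls faster than 0.35 m/s) (velocity of joint guard below -0.35 m/s).
It fails at once if the carrier is tipped by more than 0.6 rad (angle between carrier's own z axis and vertical above 0.6 rad).
It fails at once if a bystander is pushed more than 30 mm or knocked over (distance of any of amber_bottle, jar, beaker from where it was at the start of the episode above 0.03 m or angle between any of amber_bottle, jar, beaker's own z axis and vertical above 0.5 rad).
It also fails if it takes over 64 s, if anything falls off the work surface, if the arm or the gripper's body presses on something with over 40 N, if the wrist force passes 120 N, or if a joint passes its speed limit or range.

## Working session

There is one attempt and no reset: what is moved stays moved. The work goes in short steps, Python scripts to look and compute and a tool call to move; the robot and the scene stay as the last step left them, time stands still between calls to the robot, and variables do not carry over. Pictures are saved under pics/ and viewed, and the job is handed in when it is done.

Besides the shell and the picture viewer there is one more tool, called as name(argument=value, ...) on one line, values as JSON. move_arm: Moves the arm, as the interface text tells. Shift numbers are shares of 200 mm and turn numbers shares of 45 degrees, none past 1 either way. Its arguments: {"type":"object","properties":{"claw":{"type":"array","items":{"type":"number"}},"dp":{"type":"array","items":{"type":"array","items":{"type":"number"}}},"turn":{"type":"array","items":{"type":"array","items":{"type":"number"}}},"grip_force":{"type":"number"}},"required":["claw","dp","turn"]}

```bash
mkdir -p pics; ls
python3 - <<'E'
from workcell import manip, cams
import cv2
o=manip.get_obs(); print(o); print(manip.grip_depth)
for n in("scene","top"):
    i=cams.camera_info(n); print(n,i)
    cv2.imwrite(f"pics/{n}0.png",cams.camera(n)[:,:,::-1])
E
```

```text
pics
{'clock': 0.0, 'joint_pos': array([ 1.09739346,  0.33288409, -0.06468931,  1.4609369 ,  0.02160521,
        1.34989674, -0.08846908]), 'joint_velocities': array([-1.67776029e-03, -1.71601600e-03,  8.40459243e-05,  4.78294100e-04,
        1.42570468e-03, -2.70335002e-05, -6.24549711e-04]), 'tau': array([-7.76593042e-04, -6.25453663e+01,  4.85387805e-02, -3.91599548e+01,
        1.60731026e-02,  9.94334434e-03, -7.25282320e-06]), 'position': array([ 0.27213069, -0.56223125,  0.23051039]), 'ee_rot': array([ 8.47268013e-01, -5.31165138e-01, -6.24507363e-04, -3.47603641e-04]), 'ft_force': array([ 0.30173947, -0.7557146 ,  0.8717038 ]), 'torque': array([ 0.0350572 ,  0.05693935, -0.04130406]), 'grip_width': 0.9998085046319813}
0.0187
scene {'fx': 461.0447521098409, 'fy': 461.0447521098409, 'cx': 318.43561457568205, 'cy': 240.25839865738314, 'dist': array([0.00594526, 0.        , 0.        , 0.        , 0.        ]), 'pose': array([[-0.36274097,  0.48898437, -0.79329268,  1.40943257],
       [ 0.93183126,  0.199885  , -0.30288031,  0.23525842],
       [ 0.01046357, -0.84908202, -0.5281574 ,  0.72258151],
       [ 0.        ,  0.        ,  0.        ,  1.        ]])}
top {'fx': 456.93610037932814, 'fy': 456.93610037932814, 'cx': 318.98955558060266, 'cy': 230.99558818064114, 'dist': array([0.0098085, 0.       , 0.       , 0.       , 0.       ]), 'pose': array([[-8.65581801e-02, -9.74406954e-01,  2.07457872e-01,
         3.72582380e-01],
       [-9.96246797e-01,  8.46561583e-02, -1.80458822e-02,
        -8.49775509e-02],
       [ 2.14466921e-05, -2.08241259e-01, -9.78077491e-01,
         1.21270440e+00],
       [ 0.00000000e+00,  0.00000000e+00,  0.00000000e+00,
         1.00000000e+00]])}
```

View pics/scene0.png

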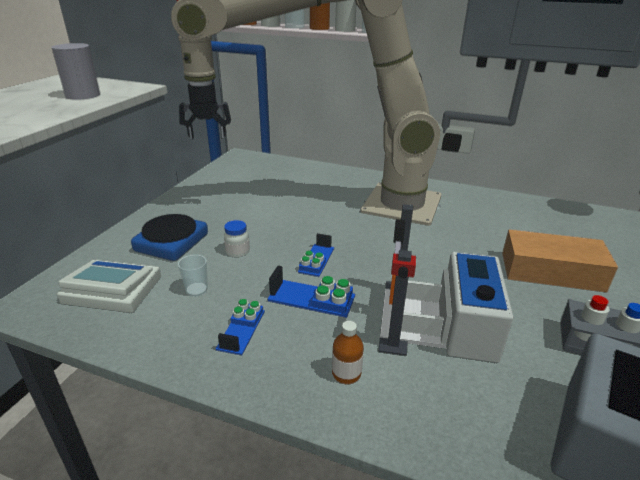

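View pics/top0.png

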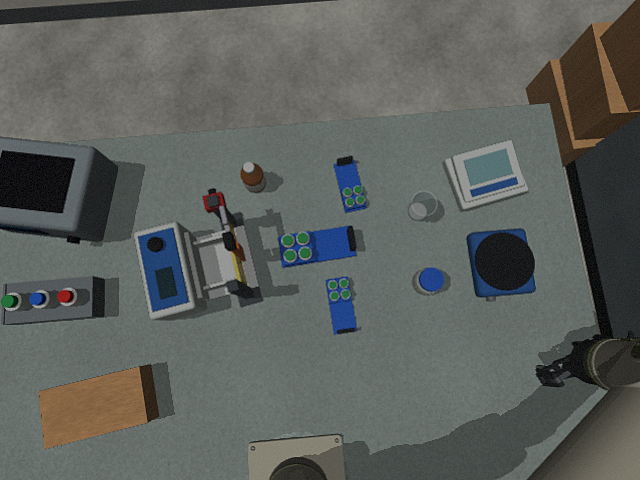

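The two views show the bay left of centre in the top view (about 165–250, 200–310) and the large carrier at about (318, 246), with its nose towards the bay. I'll crop in for detail.

Run:
```python
import cv2
t=cv2.imread("pics/top0.png"); s=cv2.imread("pics/scene0.png")
cv2.imwrite("pics/tc.png",cv2.resize(t[170:330,130:370],None,fx=3.3,fy=3.3,interpolation=cv2.INTER_CUBIC))
cv2.imwrite("pics/sc.png",cv2.resize(s[195:365,340:520],None,fx=3.5,fy=3.5,interpolation=cv2.INTER_CUBIC))
```

```text
(no output)
```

View pics/tc.png

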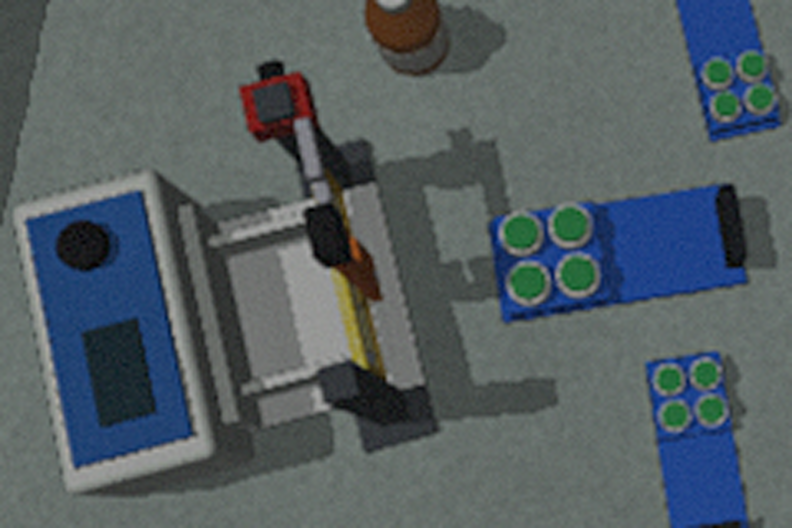

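View pics/sc.png

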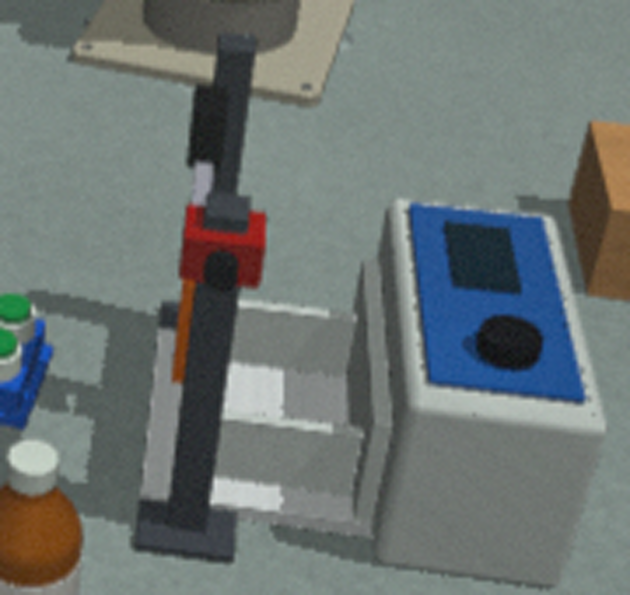

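```bash
cat > h.py <<'E'
from workcell import manip, cams
import numpy as np, cv2
from scipy.spatial.transform import Rotation as R
def K(n):
    i=cams.camera_info(n); return np.array([[i['fx'],0,i['cx']],[0,i['fy'],i['cy']],[0,0,1]]),i['dist'],i['pose']
def ray(n,uv):
    k,d,T=K(n); p=cv2.undistortPoints(np.array([[uv]],float),k,d)[0,0]
    v=T[:3,:3]@np.array([p[0],p[1],1]); return T[:3,3],v/np.linalg.norm(v)
def onz(n,uv,z):
    o,v=ray(n,uv); return o+v*(z-o[2])/v[2]
def tri(a,b):
    o1,v1=ray("top",a);o2,v2=ray("scene",b)
    A=np.c_[v1,-v2]; s=np.linalg.lstsq(A,o2-o1,rcond=None)[0]
    p,q=o1+s[0]*v1,o2+s[1]*v2; return (p+q)/2,np.linalg.norm(p-q)
def proj(n,P):
    k,d,T=K(n); Ti=np.linalg.inv(T)
    r=cv2.projectPoints(np.atleast_2d(np.array(P,float)),cv2.Rodrigues(Ti[:3,:3])[0],Ti[:3,3],k,d)[0][:,0]; return r
def snap(n,name,crop=None,f=1):
    im=cams.camera(n)[:,:,::-1].copy(); cv2.imwrite(f"pics/{name}_full.png",im)
    if crop: x0,y0,x1,y1=crop; im=im[y0:y1,x0:x1]
    cv2.imwrite(f"pics/{name}.png",cv2.resize(im,None,fx=f,fy=f,interpolation=cv2.INTER_CUBIC));
E
python3 - <<'E'
from h import *
tc=lambda u,v:((u)/3.3+130,(v)/3.3+170)
sc=lambda u,v:(u/3.5+340,v/3.5+195)
print("housing top corners z130")
for c in[(14,207),(152,172),(214,455),(70,492)]: print(onz("top",tc(*c),.13))
print("blue panel"); B=[(26,216),(146,188),(190,437),(76,468)]
for c in B: print(onz("top",tc(*c),.13))
print("blue panel sc")
for c in [(412,205),(545,217),(583,400),(430,383)]: print(onz("scene",sc(*c),.13))
print("deck front edge z12",onz("top",tc(377,185),.012),onz("top",tc(424,388),.012))
print("grip black top", onz("top",tc(322,207),.252),onz("top",tc(332,262),.252))
t=cv2.imread("pics/top0.png"); s=cv2.imread("pics/scene0.png")
cv2.imwrite("pics/tk.png",cv2.resize(t[185:275,195:265],None,fx=8,fy=8,interpolation=cv2.INTER_CUBIC)[:600])
cv2.imwrite("pics/sk.png",cv2.resize(s[200:300,380:425],None,fx=8,fy=8,interpolation=cv2.INTER_CUBIC)[:600])
E
```

```text
housing top corners z130
[0.63661495 0.34023087 0.13      ]
[0.65426561 0.23919311 0.13      ]
[0.4443602  0.19991659 0.13      ]
[0.42749646 0.30149467 0.13      ]
blue panel
[0.62910826 0.33153237 0.13      ]
[0.64255368 0.24383998 0.13      ]
[0.458467   0.21649058 0.13      ]
[0.44381363 0.29713077 0.13      ]
blue panel sc
[0.45105936 0.21825725 0.13      ]
[0.43247046 0.30184568 0.13      ]
[0.61915271 0.33252437 0.13      ]
[0.63635043 0.25056865 0.13      ]
deck front edge z12 [0.65821031 0.09216474 0.012     ] [0.49015626 0.06370579 0.012     ]
grip black top [0.58955598 0.09315798 0.252     ] [0.55272726 0.08836295 0.252     ]
```

View pics/tk.png

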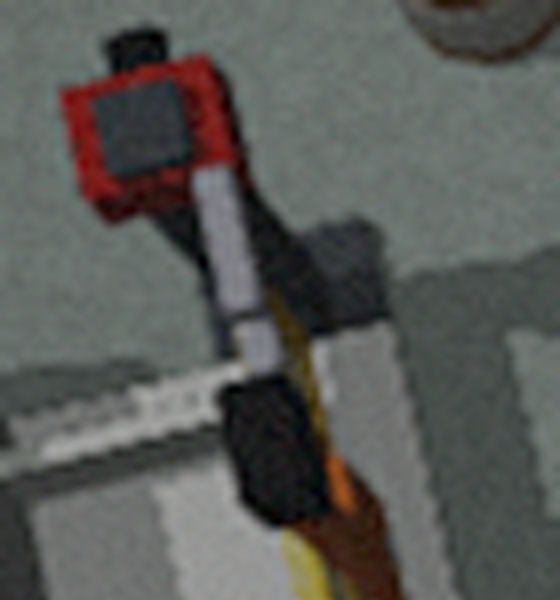

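View pics/sk.png

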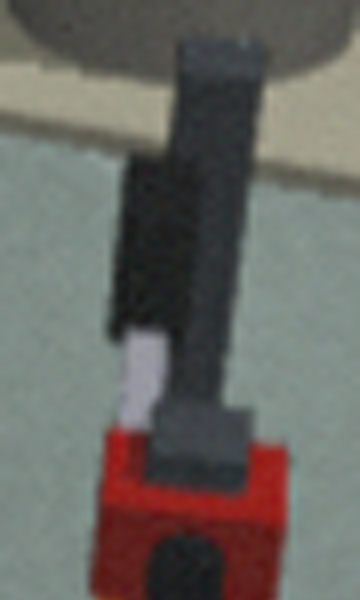

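Run:
```python
from h import *
print(tri((195+285/8,185+375/8),(380+130/8,200+152/8)))
a=np.deg2rad(9.9);ex=np.array([-np.sin(a),np.cos(a),0]);ey=np.array([-np.cos(a),-np.sin(a),0]);O=np.array([.569,.105,0])
w=lambda x,y,z:O+ex*x/1e3+ey*y/1e3+[0,0,z/1e3]
pts={'gripC':(-24,-18,252),'grip_low':(-24,-18,212),'up_far_top':(-12,-109,240),'up_far_b':(-12,-85,240),'near_up':(-12,109,240),'near_up2':(12,85,240),'deckL':(-30,-85,12),'deckR':(-30,85,12),'h1':(222,-110,130),'h2':(222,110,130),'tip215':(-14,-23,215)}
for k,p in pts.items():
    t=proj("top",w(*p))[0]; s=proj("scene",w(*p))[0]
    print(k,w(*p).round(3),'top',t.round(1),'tk',((t-[195,185])*8).round(),'tc',((t-[130,170])*3.3).round(),'scene',s.round(1),'sk',((s-[380,200])*8).round(),'sc',((s-[340,195])*3.5).round())
# carrier mask
for n in("top","scene"):
    im=cv2.imread(f"pics/{n}0.png"); hsv=cv2.cvtColor(im,cv2.COLOR_BGR2HSV)
    m=cv2.inRange(hsv,(105,140,40),(125,255,255))
    c,_=cv2.findContours(m,0,1)
    for k in c:
        if cv2.contourArea(k)>500: r=cv2.minAreaRect(k); print(n,cv2.contourArea(k),r,[onz(n,p,.01).round(4).tolist()[:2] for p in cv2.boxPoints(r)])
```

```text
(array([0.58726837, 0.08712716, 0.26508628]), np.float64(0.005904707165681458))
gripC [0.591 0.084 0.252] top [231.6 231.8] tk [293. 374.] tc [335. 204.] scene [392.5 225.2] sk [100. 201.] sc [184. 106.]
grip_low [0.591 0.084 0.212] top [235.  235.5] tk [320. 404.] tc [346. 216.] scene [390.6 241.7] sk [ 85. 334.] sc [177. 164.]
up_far_top [0.678 0.112 0.24 ] top [218.3 195.4] tk [187.  83.] tc [291.  84.] scene [395.2 254.9] sk [122. 439.] sc [193. 210.]
up_far_b [0.655 0.108 0.24 ] top [220.7 205.5] tk [205. 164.] tc [299. 117.] scene [395.9 248.2] sk [127. 385.] sc [196. 186.]
near_up [0.464 0.074 0.24 ] top [240.2 291.1] tk [362. 849.] tc [364. 400.] scene [400.8 203.1] sk [166.  25.] sc [213.  28.]
near_up2 [0.483 0.102 0.24 ] top [226.7 283.1] tk [253. 785.] tc [319. 373.] scene [411.1 209. ] sk [249.  72.] sc [249.  49.]
deckL [0.658 0.09  0.012] top [245.  226.1] tk [400. 329.] tc [380. 185.] scene [377.4 334.2] sk [ -21. 1074.] sc [131. 487.]
deckR [0.49  0.061 0.012] top [259.6 287.4] tk [517. 819.] tc [428. 387.] scene [383.5 287.7] sk [ 28. 702.] sc [152. 325.]
h1 [0.639 
[... 1546 characters left out ...]
3165435791016, 30.996931076049805), 11.633633613586426) [[0.6421, -0.1879], [0.5232, -0.2292], [0.5112, -0.0052], [0.6259, 0.0155]]
scene 1974.5 ((481.54876708984375, 281.43902587890625), (59.964324951171875, 43.17873001098633), 83.6598129272461) [[0.2603, 0.2127], [0.1885, 0.3236], [0.4577, 0.3516], [0.5137, 0.2587]]
scene 1041.5 ((170.85391235351562, 242.8435821533203), (33.353694915771484, 76.61617279052734), 76.70143127441406) [[0.5246, -0.6984], [0.3504, -0.5557], [0.5022, -0.4315], [0.6496, -0.567]]
scene 1014.0 ((256.9787902832031, 87.34713745117188), (123.8700942993164, 46.59326171875), 63.66230773925781) [[-2.5173, -2.3786], [-4.0234, -2.7562], [-0.5274, -0.5765], [-0.217, -0.6363]]
```

The bay measures out at origin about (0.569, 0.107) with its x axis at yaw 99.9°. The grip top fits the top view to about 1 px. The scene view sits about 2–3 px off, so I'll recheck there. Next: raise and turn the tool.

```bash
cat >> h.py <<'E'
A=np.deg2rad(9.9);EX=np.array([-np.sin(A),np.cos(A),0]);EY=np.array([-np.cos(A),-np.sin(A),0]);O=np.array([.569,.107,0])
def W(x,y,z): return O+EX*x/1e3+EY*y/1e3+np.array([0,0,z/1e3])
def Bay(p): d=np.array(p)-O; return np.array([d@EX,d@EY,d[2]])*1e3
# tool frame: x=-EX, z=down (lean 0); lean th about bay x leans top toward -y
def Rt(th=0,yaw=0):
    x=-EX; z=np.array([0,0,-1.]); y=np.cross(z,x); M=np.c_[x,y,z]
    return R.from_rotvec(EX*th)*R.from_rotvec([0,0,yaw])*R.from_matrix(M)
def st():
    o=manip.get_obs(); r=R.from_quat(o['ee_rot'])
    print('t',round(o['clock'],2),'pos',o['position'].round(4),'bay',Bay(o['position']).round(1),'F',o['ft_force'].round(1),'T',o['torque'].round(2),'g',round(float(o['grip_width']),3))
    print(' rot err to Rt0 (tool)',np.rad2deg((r.inv()*Rt()).as_rotvec()).round(2)); return o,r
def go(p,Rg=None):
    o,r=st(); d=r.inv().apply(np.array(p)-o['position'])
    print(' tool dp mm',(d*1e3).round(1),'units',(d/.2).round(3),'dist',np.linalg.norm(d)*1e3)
    if Rg is not None:
        print(' turn units',((r.inv()*Rg).as_rotvec()/(np.pi/4)).round(3),' dp after turn units',(Rg.inv().apply(np.array(p)-o['position'])/.2).round(3))
E
python3 -c "
from h import *
p=W(-14,0,400);print(p);go(p,Rt())"
```

```text
[0.57140701 0.09320847 0.4       ]
t 0.1 pos [ 0.2721 -0.5623  0.2306] bay [-608.3  407.5  230.6] F [ 0.1 -0.1 -0.5] T [ 0.    0.   -0.03] g 1.0
 rot err to Rt0 (tool) [1.000e-02 7.000e-02 1.593e+01]
 tool dp mm [-459.8 -554.9 -168.8] units [-2.299 -2.775 -0.844] dist 740.2064637466908
 turn units [0.    0.002 0.354]  dp after turn units [-2.971 -2.038 -0.847]
```

move_arm(claw=[1, 1, 1, 1], dp=[[0, 0, -0.2], [0, 0, -0.2], [0, 0, -0.2], [0, 0, -0.2]], turn=[[0, 0, 0.088], [0, 0, 0.088], [0, 0, 0.088], [0, 0, 0.088]])

```text
clock: 0.43
position: [0.272, -0.5621, 0.3929]
ee_rot: [0.765, -0.644, -0.0, -0.0]
ft_force: [-0.3, -1.0, -0.4]
grip_width: 0.998
```

```bash
python3 -c "
from h import *
p=W(-14,0,390);go(p,Rt())"
```

```text
t 0.43 pos [ 0.272  -0.5621  0.3929] bay [-608.1  407.6  392.9] F [-0.3 -1.  -0.4] T [-0.08 -0.01 -0.03] g 0.998
 rot err to Rt0 (tool) [ 0.01  0.04 -0.11]
 tool dp mm [-594.8 -406.5    3.2] units [-2.974 -2.032  0.016] dist 720.4653760273268
 turn units [ 0.     0.001 -0.002]  dp after turn units [-2.97  -2.038  0.014]
```

move_arm(claw=[1, 1, 1, 1, 1, 1, 1, 1], dp=[[-0.15, -0.1, 0], [-0.15, -0.1, 0], [-0.15, -0.1, 0], [-0.15, -0.1, 0], [-0.15, -0.1, 0], [-0.15, -0.1, 0], [-0.15, -0.1, 0], [-0.15, -0.1, 0]], turn=[[0, 0, 0], [0, 0, 0], [0, 0, 0], [0, 0, 0], [0, 0, 0], [0, 0, 0], [0, 0, 0], [0, 0, 0]])

```text
clock: 1.1
position: [0.3885, -0.2967, 0.3911]
ee_rot: [0.766, -0.643, -0.0, 0.0]
ft_force: [-0.3, -0.4, -0.0]
grip_width: 1.002
```

move_arm(claw=[1, 1, 1, 1, 1, 1, 1, 1], dp=[[-0.15, -0.1, 0], [-0.15, -0.1, 0], [-0.15, -0.1, 0], [-0.15, -0.1, 0], [-0.15, -0.1, 0], [-0.15, -0.1, 0], [-0.15, -0.1, 0], [-0.15, -0.1, 0]], turn=[[0, 0, 0], [0, 0, 0], [0, 0, 0], [0, 0, 0], [0, 0, 0], [0, 0, 0], [0, 0, 0], [0, 0, 0]])

```text
clock: 1.77
position: [0.5044, -0.0327, 0.3912]
ee_rot: [0.766, -0.643, 0.0, 0.0]
ft_force: [0.3, 0.5, 0.8]
grip_width: 1.004
```

```bash
python3 -c "
from h import *
p=W(-14,0,300);go(p,Rt())"
```

```text
t 1.77 pos [ 0.5044 -0.0327  0.3912] bay [-126.5   87.7  391.2] F [0.3 0.5 0.8] T [-0.04 -0.02  0.02] g 1.004
 rot err to Rt0 (tool) [ 0.01 -0.01  0.08]
 tool dp mm [-112.4  -87.8   91.2] units [-0.562 -0.439  0.456] dist 169.2619199267973
 turn units [ 0.    -0.     0.002]  dp after turn units [-0.562 -0.438  0.456]
```

move_arm(claw=[1, 1, 1, 1, 1, 1, 1, 1], dp=[[-0.14, -0.11, 0], [-0.14, -0.11, 0], [-0.14, -0.11, 0], [-0.12, -0.09, 0.05], [0, 0, 0.2], [0, 0, 0.15], [0, 0, 0.05], [0, 0, 0]], turn=[[0, 0, 0], [0, 0, 0], [0, 0, 0], [0, 0, 0], [0, 0, 0], [0, 0, 0], [0, 0, 0], [0, 0, 0]])

```text
clock: 2.43
position: [0.567, 0.0859, 0.2987]
ee_rot: [0.766, -0.643, -0.002, 0.002]
ft_force: [-0.4, -0.1, 0.5]
grip_width: 0.999
```

```bash
python3 -c "
from h import *
p=W(-14,0,213);go(p,Rt())
snap('scene','s1',(340,150,460,260),5);snap('top','t1',(170,170,300,290),5)"
```

```text
t 2.43 pos [0.567  0.0859 0.2987] bay [-20.5   5.6 298.7] F [-0.4 -0.1  0.5] T [-0.04  0.02 -0.  ] g 0.999
 rot err to Rt0 (tool) [ 0.28 -0.01  0.07]
 tool dp mm [-6.5 -6.  85.7] units [-0.032 -0.03   0.428] dist 86.1382613888369
 turn units [ 0.006 -0.     0.001]  dp after turn units [-0.032 -0.028  0.429]
```

View pics/s1.png

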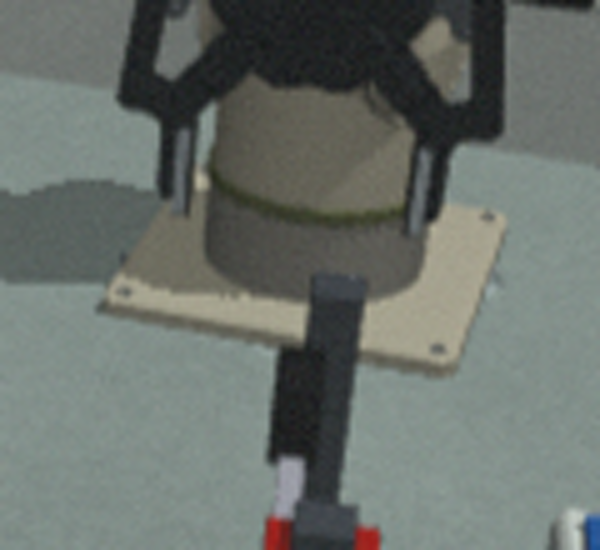

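View pics/t1.png

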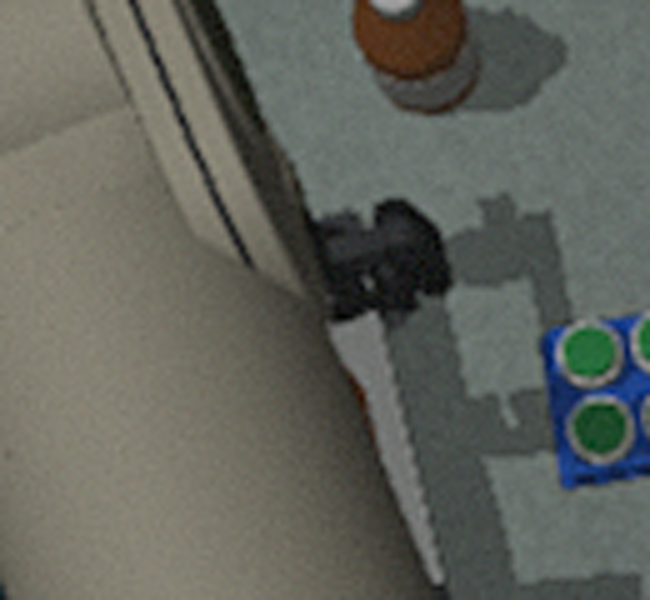

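Top and scene views show the fingers straddling the grip: finger inner faces at columns 190 and 415 of the scene crop, grip at about 275–320. I'll trim and descend.

move_arm(claw=[1, 1, 1, 1, 1, 1, 1], dp=[[-0.028, -0.028, 0], [0, 0, 0.1], [0, 0, 0.1], [0, 0, 0.1], [0, 0, 0.1], [0, 0, 0.028], [0, 0, 0]], turn=[[0.006, 0, 0], [0, 0, 0], [0, 0, 0], [0, 0, 0], [0, 0, 0], [0, 0, 0], [0, 0, 0]])

```text
clock: 3.12
position: [0.5733, 0.0933, 0.2158]
ee_rot: [0.766, -0.643, 0.001, -0.002]
ft_force: [1.0, 0.1, -0.4]
grip_width: 1.005
```

move_arm(claw=[0.5, 0.3, 0, 0, 0, 0], dp=[[0, 0, 0], [0, 0, 0], [0, 0, 0], [0, 0, 0], [0, 0, 0], [0, 0, 0]], turn=[[0, 0, 0], [0, 0, 0], [0, 0, 0], [0, 0, 0], [0, 0, 0], [0, 0, 0]], grip_force=60)

```text
clock: 3.62
position: [0.5731, 0.096, 0.2169]
ee_rot: [0.767, -0.642, 0.001, -0.003]
ft_force: [0.1, 2.7, 3.0]
grip_width: 0.227
```

```bash
python3 -c "
from h import *
p=W(-14,0,213);go(p,Rt())
snap('scene','s2',(340,150,460,260),5)"
```

```text
t 3.62 pos [0.5731 0.096  0.2169] bay [-11.5  -2.1 216.9] F [0.1 2.7 3. ] T [-0.09  0.17  0.11] g 0.227
 rot err to Rt0 (tool) [-0.37  0.17  0.24]
 tool dp mm [2.5 2.1 3.8] units [0.013 0.011 0.019] dist 5.056065066669763
 turn units [-0.008  0.004  0.005]  dp after turn units [0.013 0.011 0.019]
```

View pics/s2.png

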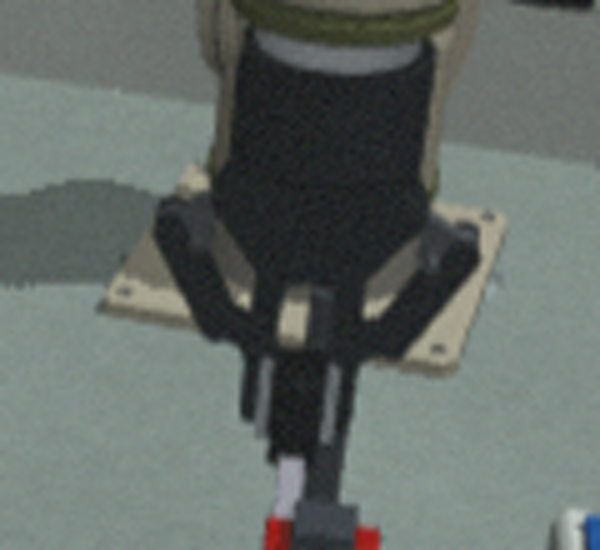

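Gripped, at a width of about 19 mm, which is the 20 mm block. Now I'll lift upright, slowly.

move_arm(claw=[0, 0, 0, 0, 0, 0, 0, 0], dp=[[0, 0, -0.03], [0, 0, -0.05], [0, 0, -0.06], [0, 0, -0.07], [0, 0, -0.07], [0, 0, -0.07], [0, 0, -0.04], [0, 0, 0]], turn=[[0, 0, 0], [0, 0, 0], [0, 0, 0], [0, 0, 0], [0, 0, 0], [0, 0, 0], [0, 0, 0], [0, 0, 0]], grip_force=90)

```text
clock: 4.33
position: [0.5727, 0.0957, 0.2954]
ee_rot: [0.767, -0.642, 0.001, -0.003]
ft_force: [-0.8, 7.4, -3.9]
grip_width: 0.223
```

```bash
sed -i 's/O=np.array(\[.569,.107,0\])/O=np.array([.5686,.1095,0])/' h.py; python3 -c "
from h import *
st()
snap('scene','s3',(365,190,440,290),6);snap('top','t3',(170,170,300,290),5)"
```

```text
t 4.33 pos [0.5727 0.0957 0.2954] bay [-14.3  -1.7 295.4] F [-0.8  7.4 -3.9] T [1.23 0.11 0.11] g 0.223
 rot err to Rt0 (tool) [-0.39  0.13  0.26]
```

View pics/s3.png

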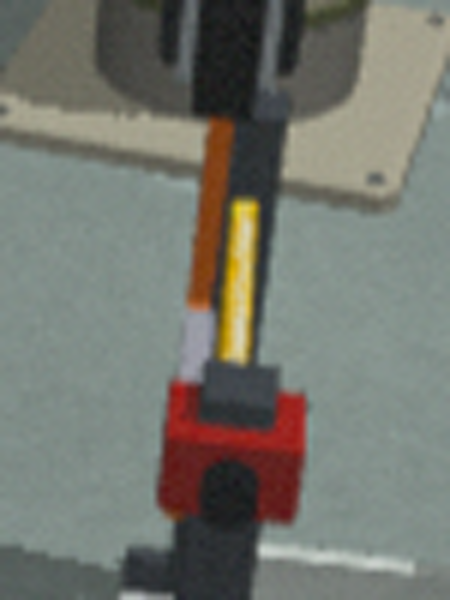

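View pics/t3.png

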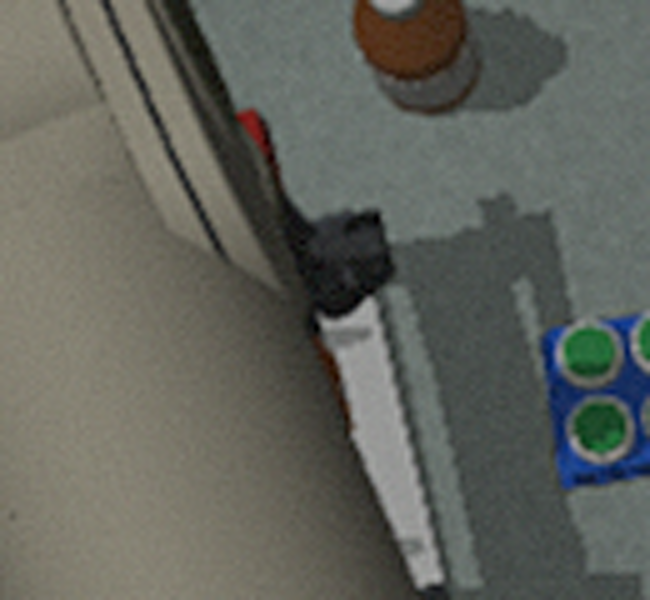

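```bash
python3 - <<'E'
from h import *
f=lambda s:((s-[365,190])*6+2.5).round(0)
def pr(l,x,y,z): s=proj("scene",W(x,y,z))[0]; print(l,s.round(1),f(s))
for y in(-85,-109):
  for x in(-12,12): pr(('far up',x,y),x,y,240)
for y in(85,109):
  for x in(-12,12): pr(('near up',x,y),x,y,240)
for z in(200,210,220,230,235): pr(('tip',z),-19,-23,z)
for z in(205,215,225,): pr(('tip',z),-14,-23,z)
for z in (210,220,230,240): pr(('sh end y-85',z),-19,-85,z)
for g in (78,): 
  pr('guard top near',0,-84,125+g);pr('guard top far',0,84,125+g);pr('grip low',-24,-18,212+g);pr('grip low R',-4,-18,212+g);pr('bar',-18,-18,212+g)
  pr('slot top',-18,-18,157+g);pr('slot top',-18,-18,128+g)
E
python3 - <<'E'
import cv2
s=cv2.imread("pics/s3_full.png")[205:262,380:425]
cv2.imwrite("pics/s3k.png",cv2.resize(s,None,fx=10,fy=10,interpolation=cv2.INTER_NEAREST))
for r in range(222,262): print(r, s[r-205,12:28].sum(-1).tolist() if 0 else [tuple(int(c) for c in s[r-205,k]) for k in (16,17,18,19,20)])
E
```

```text
('far up', -12, -85) [398.3 248.5] [202. 354.]
('far up', 12, -85) [410.8 250. ] [278. 362.]
('far up', -12, -109) [397.6 255.3] [198. 394.]
('far up', 12, -109) [410.5 256.8] [275. 403.]
('near up', -12, 85) [402.3 208.2] [226. 112.]
('near up', 12, 85) [413.1 209.3] [291. 118.]
('near up', -12, 109) [402.8 203.4] [229.  83.]
('near up', 12, 109) [413.4 204.5] [293.  89.]
('tip', 200) [394.5 248.5] [180. 353.]
('tip', 210) [395.  244.4] [182. 329.]
('tip', 220) [395.4 240.3] [185. 305.]
('tip', 230) [395.9 236.2] [188. 280.]
('tip', 235) [396.2 234.1] [189. 267.]
('tip', 205) [397.2 246.7] [195. 343.]
('tip', 215) [397.6 242.7] [198. 318.]
('tip', 225) [398.1 238.6] [201. 294.]
('sh end y-85', 210) [393.1 260.9] [171. 428.]
('sh end y-85', 220) [393.6 256.7] [174. 403.]
('sh end y-85', 230) [394.1 252.4] [177. 377.]
('sh end y-85', 240) [394.6 248.1] [180. 351.]
guard top near [402.5 264.7] [228. 451.]
guard top far [405.8 223.4] [248. 203.]
grip low [396.5 209.1] [192. 117.]
grip low R [406.6 210.1] [252. 123.]
bar [399.6 209.4] [210. 119.]
slot top [396.8 233. ] [193. 260.]
slot t
[... 2644 characters left out ...]

253 [(121, 113, 142), (115, 109, 120), (115, 107, 106), (71, 68, 62), (77, 70, 61)]
254 [(45, 46, 112), (50, 50, 104), (51, 47, 65), (68, 67, 59), (75, 71, 67)]
255 [(30, 30, 109), (24, 30, 98), (45, 46, 60), (68, 65, 60), (76, 73, 68)]
256 [(31, 36, 110), (35, 35, 100), (45, 45, 59), (66, 62, 52), (69, 64, 61)]
257 [(27, 32, 105), (32, 35, 99), (43, 42, 60), (51, 49, 44), (51, 52, 47)]
258 [(33, 35, 107), (35, 36, 99), (45, 46, 54), (49, 46, 40), (49, 48, 44)]
259 [(34, 38, 120), (33, 34, 102), (52, 51, 62), (51, 50, 44), (55, 53, 47)]
260 [(31, 36, 148), (32, 36, 122), (44, 47, 98), (48, 48, 91), (48, 45, 78)]
261 [(30, 36, 154), (32, 30, 154), (25, 31, 149), (36, 34, 150), (38, 42, 137)]
```

View pics/s3k.png

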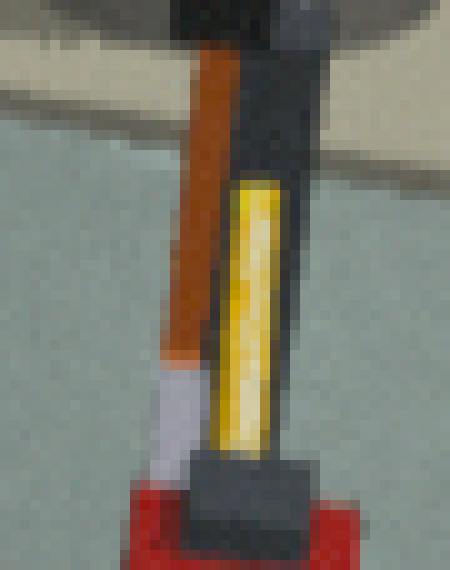

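The guard is up 78.5 mm. In the scene crop the lip's top edge meets the orange bar at image row ≈241. That puts the lip top at z ≈ 219 mm and the notch floor at ≈ 214 mm, so the needed raise is ≈ 79 mm, which is the present height. I'll lean the first half and watch the force.

move_arm(claw=[0, 0, 0, 0, 0], dp=[[0, -0.022, 0], [0, -0.022, 0], [0, -0.022, 0], [0, -0.022, 0], [0, 0, 0]], turn=[[-0.035, 0, 0], [-0.035, 0, 0], [-0.035, 0, 0], [-0.035, 0, 0], [0, 0, 0]])

```text
clock: 4.85
position: [0.5902, 0.0989, 0.2918]
ee_rot: [0.766, -0.641, -0.036, 0.04]
ft_force: [-0.9, 7.2, -4.9]
grip_width: 0.219
```

```bash
python3 -c "
from h import *
st()
snap('scene','s4',(365,190,440,290),6)"
```

```text
t 4.85 pos [0.5902 0.0989 0.2918] bay [-14.1 -19.4 291.8] F [-0.9  7.2 -4.9] T [ 0.82 -0.36 -0.1 ] g 0.219
 rot err to Rt0 (tool) [6.2  0.2  0.28]
```

View pics/s4.png

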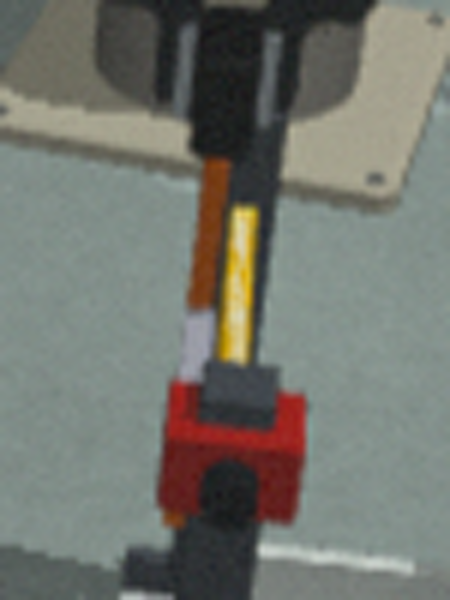

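No bump at 0.115 rad, so the tip is in the slot's mouth. The guard sagged about 2.6 mm, so I'll correct upward as I lean on.

move_arm(claw=[0, 0, 0, 0, 0, 0], dp=[[0, -0.002, -0.016], [0, -0.022, -0.003], [0, -0.022, -0.003], [0, -0.022, -0.003], [0, -0.02, -0.003], [0, 0, 0]], turn=[[0, 0, 0], [-0.035, 0, 0], [-0.035, 0, 0], [-0.035, 0, 0], [-0.032, 0, 0], [0, 0, 0]])

```text
clock: 5.4
position: [0.6074, 0.1021, 0.2943]
ee_rot: [0.763, -0.638, -0.071, 0.082]
ft_force: [-3.9, 7.7, -5.8]
grip_width: 0.215
```

```bash
python3 -c "
from h import *
o,r=st(); b=Bay(o['position']); print(np.hypot(0,0), b[2]-156.9*np.cos(.225)-60)
snap('scene','s5',(365,190,440,290),6)"
```

```text
t 5.4 pos [0.6074 0.1021 0.2943] bay [-14.  -36.9 294.3] F [-3.9  7.7 -5.8] T [ 0.86  0.15 -0.25] g 0.215
 rot err to Rt0 (tool) [12.47  0.18  0.31]
0.0 81.31345035267674
```

View pics/s5.png

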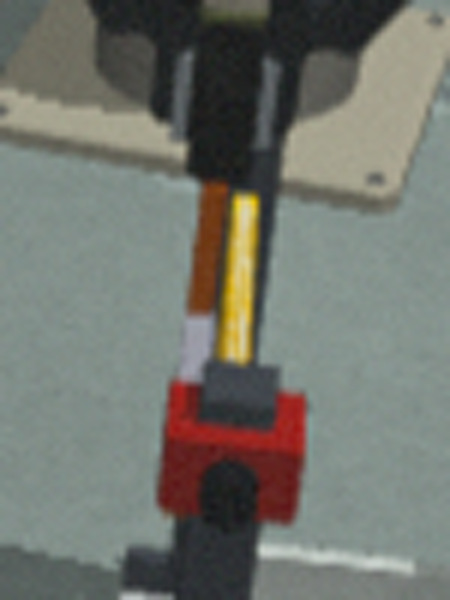

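The guard is up about 81 mm, lean 0.225 rad. Now I'll lower straight down in 2 mm steps.

move_arm(claw=[0, 0, 0, 0, 0, 0], dp=[[0, -0.0022, 0.0098], [0, -0.0022, 0.0098], [0, -0.0022, 0.0098], [0, -0.0022, 0.0098], [0, -0.0022, 0.0098], [0, 0, 0]], turn=[[0, 0, 0], [0, 0, 0], [0, 0, 0], [0, 0, 0], [0, 0, 0], [0, 0, 0]])

```text
clock: 5.95
position: [0.6069, 0.1019, 0.285]
ee_rot: [0.763, -0.638, -0.07, 0.081]
ft_force: [-3.0, 8.2, -5.6]
grip_width: 0.223
```

```bash
python3 -c "
from h import *
o,r=st()"
```

```text
t 5.95 pos [0.6069 0.1019 0.285 ] bay [-14.  -36.4 285. ] F [-3.   8.2 -5.6] T [ 1.33  0.09 -0.35] g 0.223
 rot err to Rt0 (tool) [12.32  0.15  0.3 ]
```

move_arm(claw=[0, 0, 0], dp=[[0, -0.0022, 0.0098], [0, -0.0022, 0.0098], [0, 0, 0]], turn=[[0, 0, 0], [0, 0, 0], [0, 0, 0]])

```text
clock: 6.2
position: [0.6071, 0.102, 0.2834]
ee_rot: [0.763, -0.638, -0.069, 0.08]
ft_force: [-5.2, 7.5, 6.7]
grip_width: 0.22
```

```bash
python3 -c "
from h import *
o,r=st()
snap('scene','s6',(365,190,440,290),6)"
```

```text
t 6.2 pos [0.6071 0.102  0.2834] bay [-14.  -36.6 283.4] F [-5.2  7.5  6.7] T [ 0.88  1.29 -0.24] g 0.22
 rot err to Rt0 (tool) [12.19  0.14  0.29]
```

View pics/s6.png

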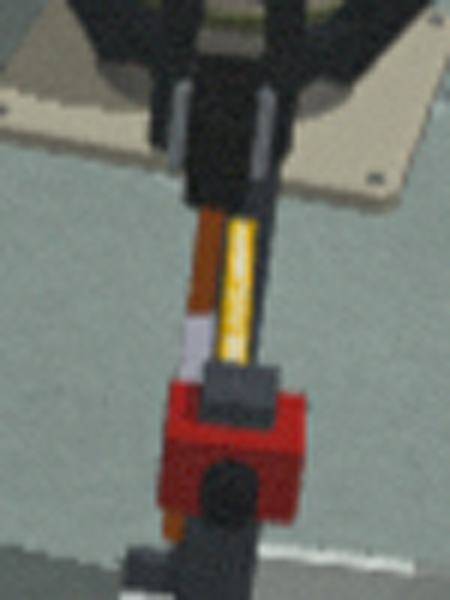

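Contact: Fz went from −5.6 to +6.7, and the guard stopped at ≈70 mm with the tooth at ≈215 mm, which is the notch floor rather than the lip. Before letting go I'll pull back toward upright to prove the hook.

move_arm(claw=[0, 0, 0, 0, 0], dp=[[0, 0.0125, -0.004], [0, 0.0125, 0], [0, 0.0125, 0], [0, 0.0125, 0], [0, 0, 0]], turn=[[0.02, 0, 0], [0.02, 0, 0], [0.02, 0, 0], [0.02, 0, 0], [0, 0, 0]])

```text
clock: 6.67
position: [0.5989, 0.1005, 0.2843]
ee_rot: [0.765, -0.64, -0.048, 0.055]
ft_force: [9.4, 11.1, -5.5]
grip_width: 0.215
```

```bash
python3 -c "
from h import *
o,r=st()"
```

```text
t 6.67 pos [0.5989 0.1005 0.2843] bay [-14.1 -28.3 284.3] F [ 9.4 11.1 -5.5] T [ 1.91 -1.7  -0.26] g 0.215
 rot err to Rt0 (tool) [8.36 0.18 0.27]
```

The pull-back is held: +9 N toward the keeper at about 0.16 rad. I'll settle the weight into the notch and ease the tension.

move_arm(claw=[0, 0, 0, 0], dp=[[0, -0.008, 0.006], [0, -0.004, 0.006], [0, 0, 0.003], [0, 0, 0]], turn=[[-0.01, 0, 0], [-0.005, 0, 0], [0, 0, 0], [0, 0, 0]])

```text
clock: 7.0
position: [0.6, 0.1007, 0.283]
ee_rot: [0.765, -0.64, -0.053, 0.06]
ft_force: [-3.7, 7.5, 8.9]
grip_width: 0.216
```

```bash
python3 -c "
from h import *
o,r=st()"
```

```text
t 7.0 pos [0.6    0.1007 0.283 ] bay [-14.  -29.4 283. ] F [-3.7  7.5  8.9] T [ 1.01  0.88 -0.25] g 0.216
 rot err to Rt0 (tool) [9.18 0.15 0.27]
```

move_arm(claw=[0.3, 0.4, 0.6, 0.8, 0.8], dp=[[0, 0, 0], [0, 0, 0], [0, 0, 0], [0, 0, 0], [0, 0, 0]], turn=[[0, 0, 0], [0, 0, 0], [0, 0, 0], [0, 0, 0], [0, 0, 0]])

```text
clock: 7.42
position: [0.6004, 0.0976, 0.2812]
ee_rot: [0.763, -0.641, -0.052, 0.062]
ft_force: [0.2, -0.3, 0.6]
grip_width: 0.796
```

```bash
python3 -c "
from h import *
o,r=st()
snap('scene','s7',(365,190,440,290),6)"
```

```text
t 7.42 pos [0.6004 0.0976 0.2812] bay [-17.2 -29.3 281.2] F [ 0.2 -0.3  0.6] T [ 0.07 -0.21  0.02] g 0.796
 rot err to Rt0 (tool) [ 9.28 -0.02  0.05]
```

View pics/s7.png

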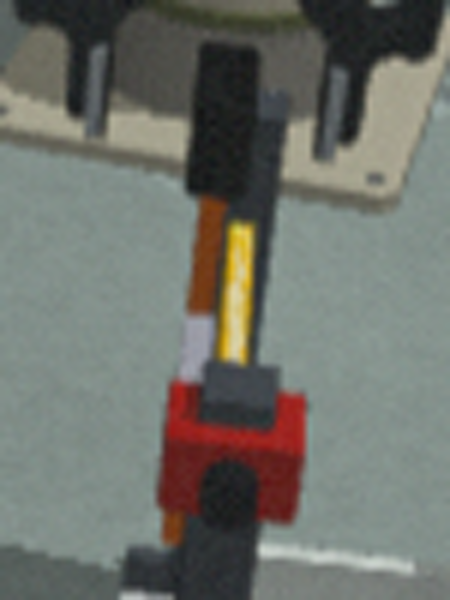

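Hands-off the guard stays up: yellow top at row 222, bar leaning, zero finger force. Now I'll withdraw upward and measure the carrier.

move_arm(claw=[1, 1, 1, 1, 1, 1], dp=[[0, 0, -0.08], [0, 0, -0.15], [0, 0, -0.15], [0, 0, -0.15], [0, 0, -0.1], [0, 0, 0]], turn=[[0, 0, 0], [0, 0, 0], [0, 0, 0], [0.1, 0, 0], [0.1, 0, 0], [0, 0, 0]])

```text
clock: 7.97
position: [0.6192, 0.1022, 0.4125]
ee_rot: [0.766, -0.643, 0.003, -0.003]
ft_force: [0.0, 0.1, 1.0]
grip_width: 0.997
```

Run:
```python
from h import *
st()
im=cv2.imread("pics/top0.png")[210:285,265:370]
cv2.imwrite("pics/car_t.png",cv2.resize(im,None,fx=7.5,fy=7.5,interpolation=cv2.INTER_CUBIC))
im=cv2.imread("pics/scene0.png")[255:320,260:365]
cv2.imwrite("pics/car_s.png",cv2.resize(im,None,fx=7.5,fy=7.5,interpolation=cv2.INTER_CUBIC))
snap('scene','s8');snap('top','t8')
```

```text
t 7.97 pos [0.6192 0.1022 0.4125] bay [-15.9 -48.6 412.5] F [0.  0.1 1. ] T [0.03 0.04 0.03] g 0.997
 rot err to Rt0 (tool) [-0.5  -0.    0.11]
```

View pics/car_t.png

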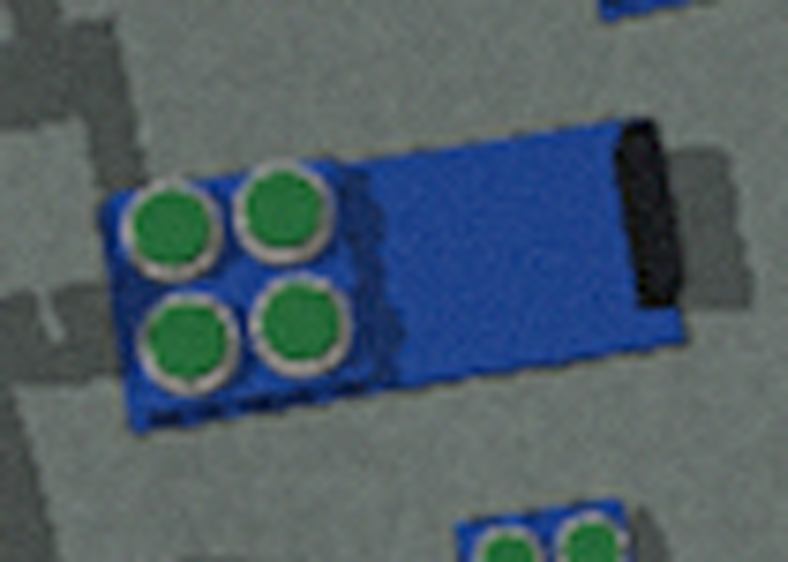

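View pics/car_s.png

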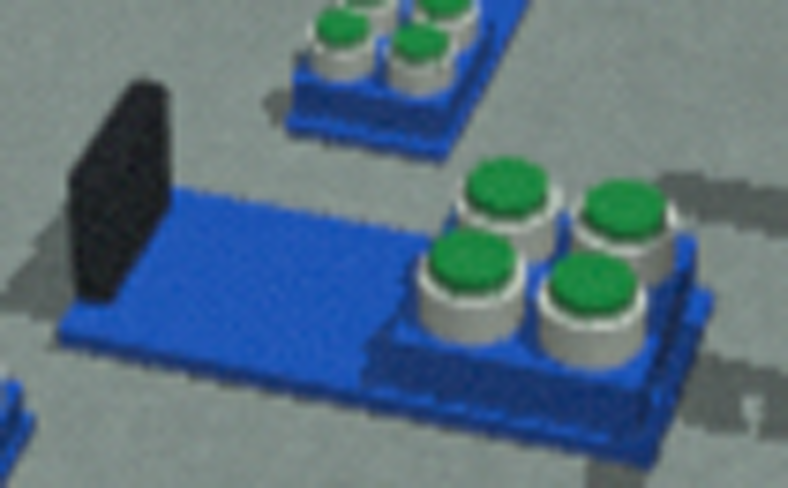

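View pics/s8.png

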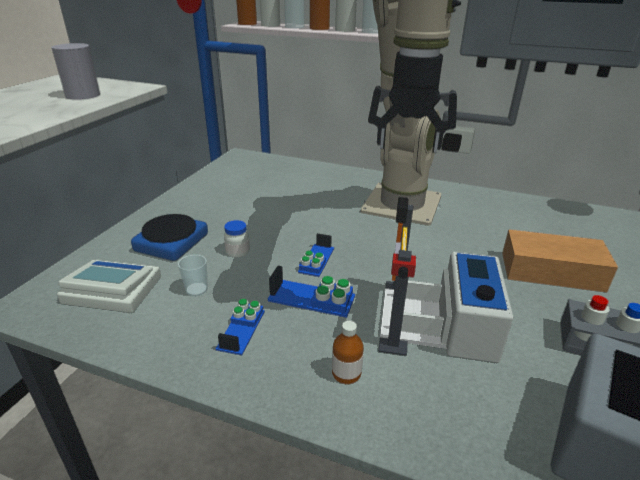

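Run:
```python
from h import *
T=lambda p:(p[0]/7.5+265-.43,p[1]/7.5+210-.43)
S=lambda p:(p[0]/7.5+260-.43,p[1]/7.5+255-.43)
tp=[(170,227),(283,208),(188,342),(299,324)];sp=[(595,283),(470,260),(625,210),(505,187)]
P=[]
for a,b in zip(tp,sp):
    p,e=tri(T(a),S(b)); P.append(onz("top",T(a),.055)); print(p.round(4),round(e,4),P[-1].round(4),onz("scene",S(b),.055).round(4))
P=np.array(P); c=P.mean(0); d=(P[0]-P[1]+P[2]-P[3]); d/=np.linalg.norm(d); d2=(P[0]-P[2]+P[1]-P[3]); print('yaw caps',np.rad2deg(np.arctan2(d[1],d[0])), np.rad2deg(np.arctan2(-d2[0]*-1,0+d2[1])),'c',c)
e1=[onz("top",T(q),.010) for q in [(135,430),(687,342)]]; e2=[onz("top",T(q),.010) for q in [(105,195),(355,160),(615,122)]]
for q in e1+e2: print(q.round(4))
v=e1[0]-e1[1]; print('edge yaw',np.rad2deg(np.arctan2(v[1],v[0])),np.linalg.norm(v)); v=e2[1]-e2[2]; print(np.rad2deg(np.arctan2(v[1],v[0])))
# scene edge bottom
f=[onz("scene",S(q),z) for q,z in [((62,330),.01),((655,468),0),((175,190),.01)]]
for q in f: print('sc',q.round(4))
# plate top triang: far-rear corner etc
print('plate top far corner', tri(T((657,122)),S((75,178))))
pl=[onz("top",T(q),.062) for q in[(640,120),(665,300)]]; print('plate top',[p.round(4) for p in pl])
print('origin from caps', c-d*.053, 'plate', c-d*.145, 'bayyaw',99.9)
```

```text
[ 0.6018 -0.0217  0.0546] 0.0021 [ 0.602  -0.0227  0.055 ] [ 0.602  -0.0206  0.055 ]
[ 0.6052 -0.0614  0.0544] 0.0012 [ 0.6053 -0.062   0.055 ] [ 0.6057 -0.0606  0.055 ]
[ 0.5616 -0.0252  0.0536] 0.0015 [ 0.5616 -0.026   0.055 ] [ 0.5631 -0.0239  0.055 ]
[ 0.5647 -0.0642  0.0539] 0.0001 [ 0.5645 -0.0642  0.055 ] [ 0.566  -0.0636  0.055 ]
yaw caps 94.57055034634173 86.1264986464634 c [ 0.58333773 -0.04371252  0.055     ]
[ 0.5392 -0.0027  0.01  ]
[ 0.5536 -0.2     0.01  ]
[0.6246 0.002  0.01  ]
[ 0.6296 -0.0882  0.01  ]
[ 0.6354 -0.1825  0.01  ]
edge yaw 94.16541059686496 0.1978239656693733
93.53777307753096
sc [ 0.6353 -0.1899  0.01  ]
sc [0.616  0.0061 0.    ]
sc [ 0.5532 -0.1879  0.01  ]
plate top far corner (array([ 0.62212746, -0.19106881,  0.06195367]), np.float64(0.0034961731894875164))
plate top [array([ 0.624 , -0.1869,  0.062 ]), array([ 0.5608, -0.1891,  0.062 ])]
origin from caps [ 0.58756112 -0.09654397  0.055     ] plate [ 0.59489229 -0.18825141  0.055     ] bayyaw 99.9
```

Carrier found: yaw ≈ 94.1°, centre ≈ (0.587, −0.097), grip plate at ≈ (0.5935, −0.1885). Cap heights come out at 54 mm and the plate top at 62 mm, both matching the text. Moving above the plate.

```bash
python3 -c "
from h import *
go([.5935,-.1885,.25],Rt(0,np.deg2rad(-5.8)))"
```

```text
t 8.07 pos [0.6185 0.1011 0.4072] bay [-16.9 -47.7 407.2] F [-0.2  0.4 -0.6] T [-0.01  0.05 -0.03] g 1.0
 rot err to Rt0 (tool) [ 0.17 -0.05  0.07]
 tool dp mm [280.7  74.3 157.7] units [1.404 0.372 0.788] dist 330.4589191900167
 turn units [ 0.004 -0.001  0.13 ]  dp after turn units [1.435 0.228 0.786]
```

move_arm(claw=[1, 1, 1, 1, 1, 1, 1, 1], dp=[[0.1, 0.03, 0], [0.19, 0.03, 0], [0.19, 0.03, 0], [0.19, 0.03, 0.05], [0.19, 0.03, 0.1], [0.19, 0.03, 0.1], [0.19, 0.03, 0.1], [0.19, 0.02, 0.1]], turn=[[0, 0, 0.065], [0, 0, 0.065], [0, 0, 0], [0, 0, 0], [0, 0, 0], [0, 0, 0], [0, 0, 0], [0, 0, 0]])

```text
clock: 8.73
position: [0.5965, -0.1842, 0.3168]
ee_rot: [0.732, -0.681, -0.003, 0.003]
ft_force: [0.7, 0.2, 0.0]
grip_width: 0.997
```

```bash
python3 -c "
from h import *
go([.5935,-.1885,.11],Rt(0,np.deg2rad(-5.8)))"
```

```text
t 8.73 pos [ 0.5965 -0.1842  0.3168] bay [-294.1   23.   316.8] F [0.7 0.2 0. ] T [-0.04 -0.04  0.07] g 0.997
 rot err to Rt0 (tool) [ 0.45  0.04 -5.79]
 tool dp mm [  4.1   1.6 206.8] units [0.021 0.008 1.034] dist 206.87113431686964
 turn units [0.01 0.   0.  ]  dp after turn units [0.02  0.016 1.034]
```

move_arm(claw=[1, 1, 1, 1, 1, 1, 1], dp=[[0.01, 0.006, 0.18], [0, 0, 0.2], [0, 0, 0.2], [0, 0, 0.2], [0, 0, 0.15], [0, 0, 0.1], [0, 0, 0]], turn=[[0.01, 0, 0], [0, 0, 0], [0, 0, 0], [0, 0, 0], [0, 0, 0], [0, 0, 0], [0, 0, 0]])

```text
clock: 9.32
position: [0.5931, -0.1836, 0.1065]
ee_rot: [0.732, -0.681, -0.004, 0.001]
ft_force: [-0.6, 0.0, -0.7]
grip_width: 0.999
```

```bash
python3 -c "
from h import *
go([.5935,-.1885,.027],Rt(0,np.deg2rad(-5.8)))
snap('scene','s9',(220,200,380,320),5);snap('top','t9',(265,200,385,290),6)"
```

```text
t 9.32 pos [ 0.5931 -0.1836  0.1065] bay [-293.    26.2  106.5] F [-0.6  0.  -0.7] T [-0.    0.05 -0.02] g 0.999
 rot err to Rt0 (tool) [ 0.41  0.22 -5.76]
 tool dp mm [ 5.2 -0.6 79.5] units [ 0.026 -0.003  0.398] dist 79.67300337595142
 turn units [0.009 0.004 0.001]  dp after turn units [ 0.024 -0.     0.398]
```

View pics/s9.png

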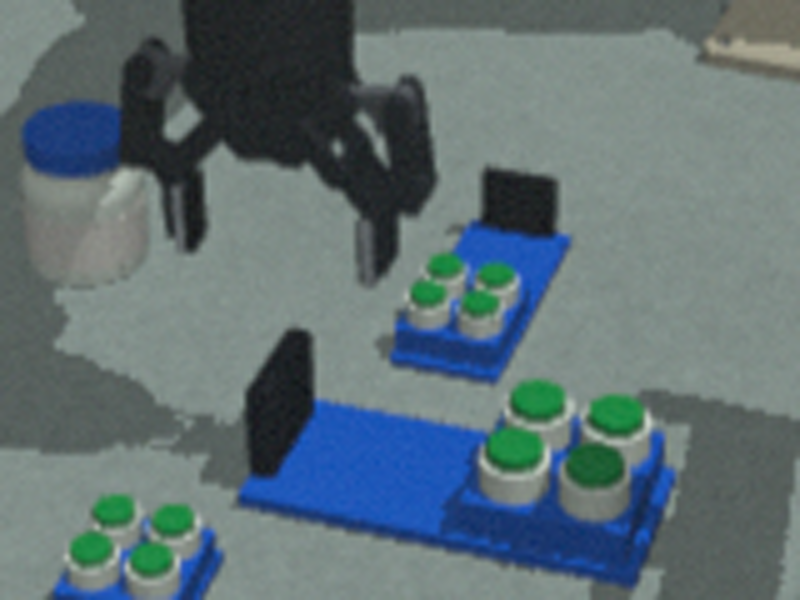

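View pics/t9.png

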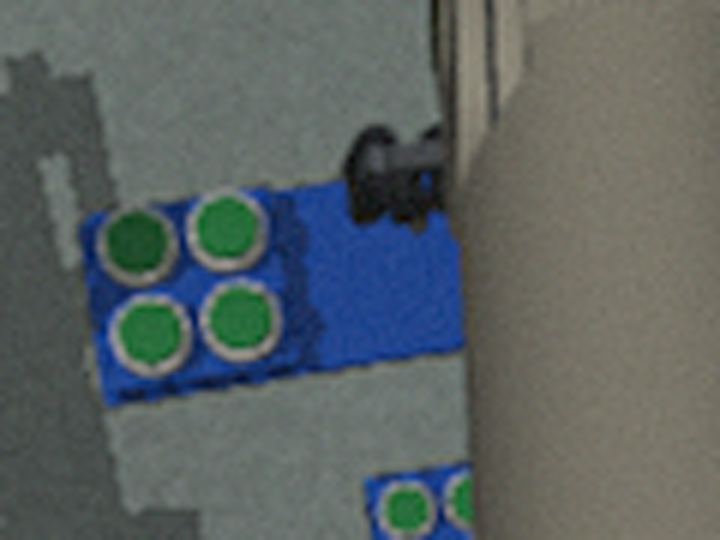

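The fingers straddle the plate (scene crop: fingers at columns 185 and 375, plate at 280). I'll descend and grip.

move_arm(claw=[1, 1, 1, 1, 1, 1], dp=[[0.024, 0, 0.04], [0, 0, 0.1], [0, 0, 0.1], [0, 0, 0.1], [0, 0, 0.05], [0, 0, 0]], turn=[[0.009, 0.004, 0], [0, 0, 0], [0, 0, 0], [0, 0, 0], [0, 0, 0], [0, 0, 0]])

```text
clock: 9.92
position: [0.5973, -0.1895, 0.0339]
ee_rot: [0.732, -0.681, 0.004, -0.002]
ft_force: [0.2, -1.3, 0.1]
grip_width: 0.998
```

```bash
python3 -c "
from h import *
go([.5935,-.1885,.027],Rt(0,np.deg2rad(-5.8)))"
```

```text
t 9.92 pos [ 0.5973 -0.1895  0.0339] bay [-299.5   23.2   33.9] F [ 0.2 -1.3  0.1] T [ 0.03  0.05 -0.03] g 0.998
 rot err to Rt0 (tool) [-0.47 -0.2  -5.78]
 tool dp mm [-1.3  3.7  6.8] units [-0.006  0.019  0.034] dist 7.8937468129459765
 turn units [-0.011 -0.004  0.   ]  dp after turn units [-0.006  0.018  0.034]
```

move_arm(claw=[1, 1, 0.5, 0.3, 0, 0, 0, 0], dp=[[-0.005, 0.015, 0.025], [0, 0, 0], [0, 0, 0], [0, 0, 0], [0, 0, 0], [0, 0, 0], [0, 0, 0], [0, 0, 0]], turn=[[-0.005, -0.002, 0], [0, 0, 0], [0, 0, 0], [0, 0, 0], [0, 0, 0], [0, 0, 0], [0, 0, 0], [0, 0, 0]], grip_force=110)

```text
clock: 10.58
position: [0.5953, -0.1885, 0.0306]
ee_rot: [0.732, -0.681, 0.003, -0.002]
ft_force: [-8.5, 0.4, 20.2]
grip_width: 0.151
```

```bash
python3 -c "
from h import *
go([.5935,-.1885,.027],Rt(0,np.deg2rad(-5.8)))"
```

```text
t 10.58 pos [ 0.5953 -0.1885  0.0306] bay [-298.1   25.    30.6] F [-8.5  0.4 20.2] T [0.47 1.85 0.17] g 0.151
 rot err to Rt0 (tool) [-0.37 -0.14 -5.76]
 tool dp mm [-0.1  1.8  3.6] units [-0.001  0.009  0.018] dist 3.9740898252427215
 turn units [-0.008 -0.003  0.001]  dp after turn units [-0.001  0.009  0.018]
```

move_arm(claw=[0, 0, 0, 0, 0, 0], dp=[[0, 0, -0.02], [0, 0, -0.03], [0, 0, -0.03], [0, 0, -0.03], [0, 0, -0.01], [0, 0, 0]], turn=[[0, 0, 0], [0, 0, 0], [0, 0, 0], [0, 0, 0], [0, 0, 0], [0, 0, 0]])

```text
clock: 11.08
position: [0.5954, -0.1887, 0.0552]
ee_rot: [0.732, -0.681, 0.004, -0.002]
ft_force: [0.6, 0.1, -2.3]
grip_width: 0.145
```

```bash
python3 -c "
from h import *
go([.5935,-.1885,.027],Rt(0,np.deg2rad(-5.8)))
snap('scene','s10',(220,200,380,320),5)"
```

```text
t 11.08 pos [ 0.5954 -0.1887  0.0552] bay [-298.3   24.8   55.2] F [ 0.6  0.1 -2.3] T [-0.31 -0.03 -0.06] g 0.145
 rot err to Rt0 (tool) [-0.43 -0.18 -5.76]
 tool dp mm [-0.4  2.1 28.2] units [-0.002  0.011  0.141] dist 28.263581122774337
 turn units [-0.01  -0.003  0.001]  dp after turn units [-0.002  0.01   0.141]
```

View pics/s10.png

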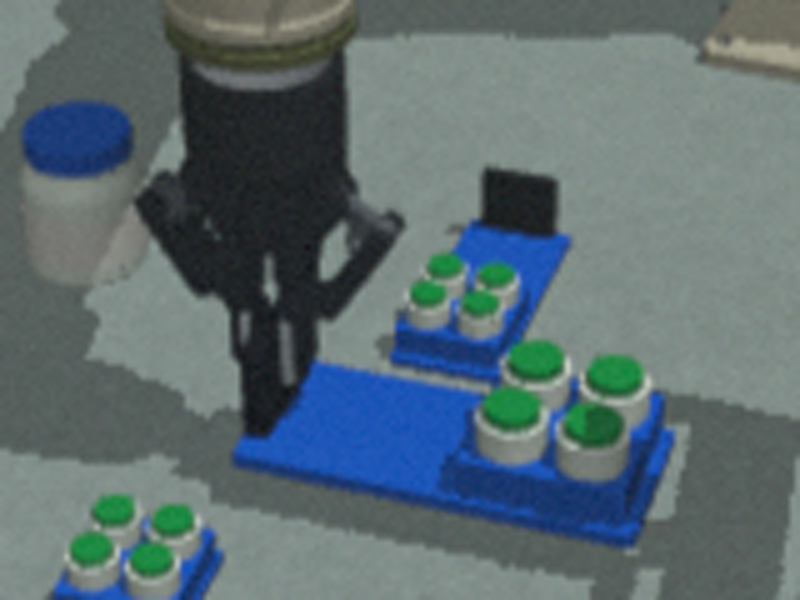

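Carried level: both ends rose about 7 px. Now turn to the bay's yaw and line up on its axis.

move_arm(claw=[0, 0, 0, 0, 0, 0, 0], dp=[[0, -0.03, 0], [0, -0.04, 0], [0, -0.04, 0], [-0.05, -0.02, 0], [-0.1, 0, 0], [-0.1, 0, 0], [0, 0, 0]], turn=[[-0.003, 0, -0.04], [-0.003, 0, -0.045], [0, 0, -0.043], [0, 0, 0], [0, 0, 0], [0, 0, 0], [0, 0, 0]])

```text
clock: 11.72
position: [0.6119, -0.1295, 0.0539]
ee_rot: [0.767, -0.641, -0.0, -0.001]
ft_force: [-0.5, 1.5, -2.4]
grip_width: 0.144
```

```bash
python3 -c "
from h import *
go(W(-94,-2,55),Rt())
snap('scene','s11',(240,180,460,340),3.6);snap('top','t11',(190,180,350,300),5)"
```

```text
t 11.72 pos [ 0.6119 -0.1295  0.0539] bay [-242.9   -1.6   53.9] F [-0.5  1.5 -2.4] T [-0.19 -0.11 -0.02] g 0.144
 rot err to Rt0 (tool) [-0.07  0.06  0.32]
 tool dp mm [-148.9   -1.3   -0.9] units [-0.745 -0.006 -0.005] dist 148.92530160470454
 turn units [-0.001  0.001  0.007]  dp after turn units [-0.745 -0.002 -0.005]
```

View pics/s11.png

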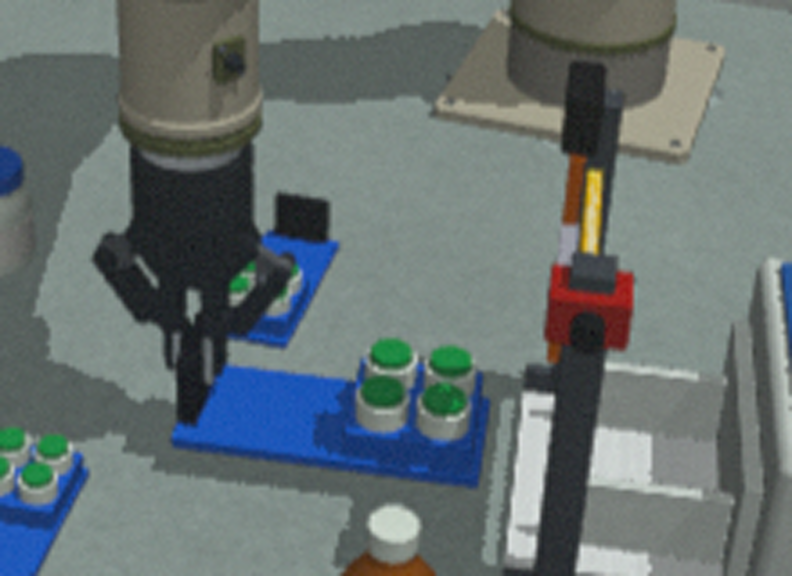

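View pics/t11.png

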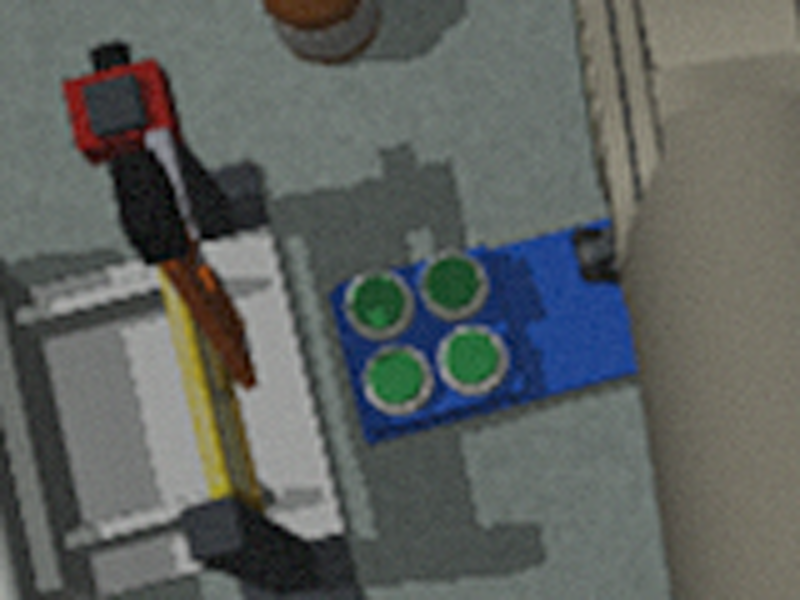

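Run:
```python
from h import *
T=lambda p:(p[0]/5+190-.4,p[1]/5+180-.4)
P=np.array([Bay(onz("top",T(a),.079)) for a in[(378,303),(454,285),(397,379),(472,360)]]);print(P.round(1),P.mean(0))
for a in[(268,232),(342,532)]: print('deck',Bay(onz("top",T(a),.012)).round(1))
for a in[(20,315),(160,272),(68,540),(185,510)]: print('guide top',Bay(onz("top",T(a),.062)).round(1))
d=P[0]-P[1]+P[2]-P[3]; print('yaw in bay',np.rad2deg(np.arctan2(d[1],d[0])))
```

```text
[[ -82.4  -18.6   79. ]
 [-121.7  -17.8   79. ]
 [ -82.6   21.6   79. ]
 [-121.3   21.8   79. ]] [-102.0186324     1.74581722   79.        ]
deck [-29.8 -86.2  12. ]
deck [-31.3  80.8  12. ]
guide top [ 97.2 -63.2  62. ]
guide top [ 23.2 -66.8  62. ]
guide top [97.  55.5 62. ]
guide top [37.1 55.9 62. ]
yaw in bay -0.8301203402568379
```

The carrier is 4 mm to +y of the bay centre line, with yaw under 1°. I'll shift and go in to about 12 mm short of the stop.

move_arm(claw=[0, 0, 0, 0, 0, 0, 0, 0], dp=[[0, -0.02, 0], [-0.08, 0, 0], [-0.1, 0, 0], [-0.12, 0, 0], [-0.12, 0, 0], [-0.12, 0, 0], [-0.1, 0, 0], [-0.04, 0, 0]], turn=[[0, 0, 0], [0, 0, 0], [0, 0, 0], [0, 0, 0], [0, 0, 0], [0, 0, 0], [0, 0, 0], [0, 0, 0]])

```text
clock: 12.48
position: [0.5926, 0.0017, 0.054]
ee_rot: [0.766, -0.643, 0.001, -0.0]
ft_force: [0.5, 1.2, -1.9]
grip_width: 0.144
```

```bash
python3 -c "
from h import *
go(W(-94,-6,36),Rt())
snap('scene','s12',(300,180,520,340),3.6);snap('top','t12',(150,180,310,300),5)"
```

```text
t 12.48 pos [0.5926 0.0017 0.054 ] bay [-110.4   -5.1   54. ] F [ 0.5  1.2 -1.9] T [-0.17 -0.01  0.01] g 0.144
 rot err to Rt0 (tool) [-0.1  -0.06  0.14]
 tool dp mm [-16.4  -0.9  18. ] units [-0.082 -0.005  0.09 ] dist 24.357146184805927
 turn units [-0.002 -0.001  0.003]  dp after turn units [-0.082 -0.005  0.09 ]
```

View pics/s12.png

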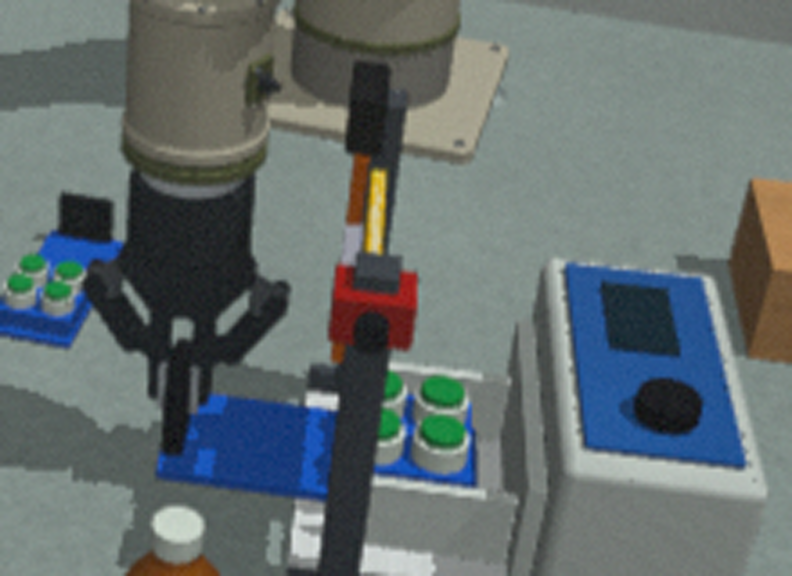

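View pics/t12.png

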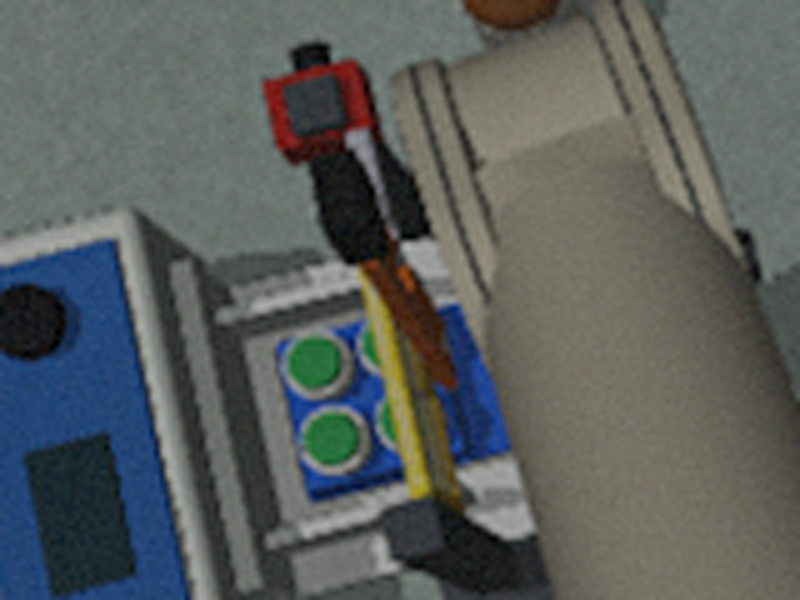

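Inside the bay, centred between the guides, guard still hooked. Lowering while edging in.

move_arm(claw=[0, 0, 0, 0, 0, 0], dp=[[-0.04, 0, 0.01], [0, 0, 0.015], [0, 0, 0.015], [0, 0, 0.01], [0, 0, 0.005], [0, 0, 0]], turn=[[0, 0, 0], [0, 0, 0], [0, 0, 0], [0, 0, 0], [0, 0, 0], [0, 0, 0]])

```text
clock: 13.08
position: [0.5916, 0.0054, 0.0429]
ee_rot: [0.765, -0.644, 0.002, 0.0]
ft_force: [-0.0, -0.7, -0.4]
grip_width: 0.144
```

```bash
python3 -c "
from h import *
st()"
```

```text
t 13.08 pos [0.5916 0.0054 0.0429] bay [-106.5   -4.7   42.9] F [-0.  -0.7 -0.4] T [-0.16 -0.02  0.11] g 0.144
 rot err to Rt0 (tool) [-0.08 -0.17 -0.07]
```

move_arm(claw=[0, 0, 0, 0, 0, 0], dp=[[0, 0, 0.006], [-0.015, 0, 0], [-0.015, 0, 0], [-0.015, 0, 0], [-0.01, 0, 0], [0, 0, 0]], turn=[[0, 0, 0], [0, 0, 0], [0, 0, 0], [0, 0, 0], [0, 0, 0], [0, 0, 0]])

```text
clock: 13.58
position: [0.5906, 0.0172, 0.0426]
ee_rot: [0.765, -0.644, 0.002, -0.001]
ft_force: [1.0, -2.2, 5.4]
grip_width: 0.148
```

```bash
python3 -c "
from h import *
st()"
```

```text
t 13.58 pos [0.5906 0.0172 0.0426] bay [-94.7  -5.8  42.6] F [ 1.  -2.2  5.4] T [-0.18 -0.35 -0.12] g 0.148
 rot err to Rt0 (tool) [-0.23 -0.17 -0.02]
```

On the deck (Fz +5). Pushing on until it meets the stop.

move_arm(claw=[0, 0, 0, 0, 0], dp=[[-0.01, 0, 0], [-0.01, 0, 0], [-0.01, 0, 0], [-0.005, 0, 0], [0, 0, 0]], turn=[[0, 0, 0], [0, 0, 0], [0, 0, 0], [0, 0, 0], [0, 0, 0]])

```text
clock: 14.0
position: [0.5904, 0.0198, 0.0428]
ee_rot: [0.764, -0.645, 0.004, 0.001]
ft_force: [3.1, -14.3, 5.9]
grip_width: 0.146
```

```bash
python3 -c "
from h import *
st()
snap('scene','s13',(300,180,520,340),3.6);snap('top','t13',(150,180,310,300),5)"
```

```text
t 14.0 pos [0.5904 0.0198 0.0428] bay [-92.1  -6.1  42.8] F [  3.1 -14.3   5.9] T [-2.34 -0.94  0.16] g 0.146
 rot err to Rt0 (tool) [-0.26 -0.42 -0.2 ]
```

View pics/t13.png

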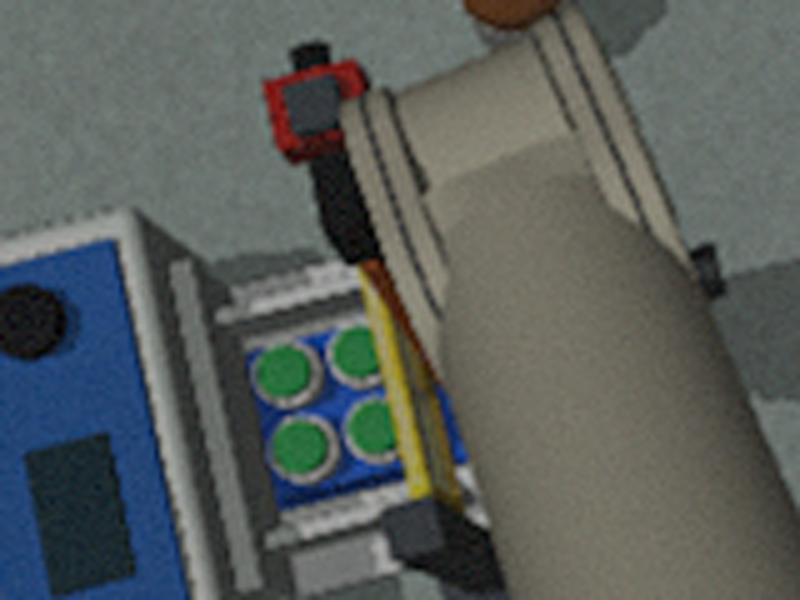

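View pics/s13.png

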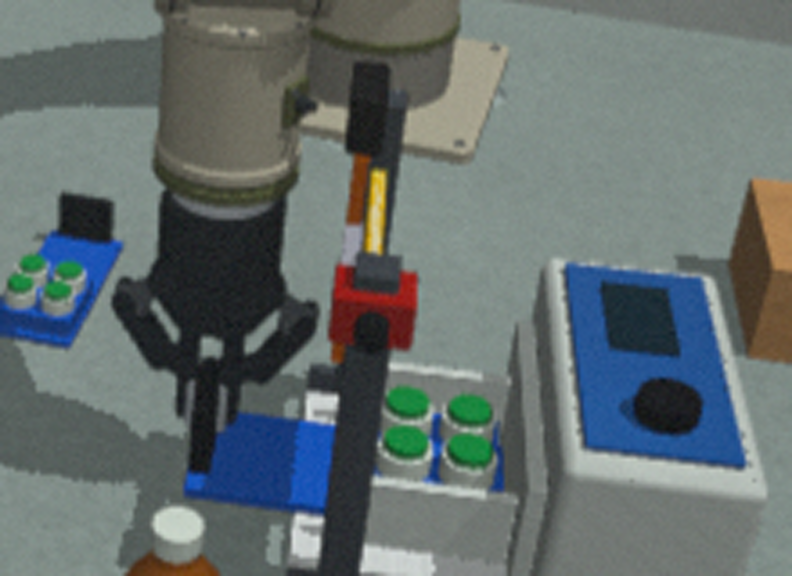

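Against the stop: −14 N along the push at TCP bay x −92, which is exactly the home grip position. Check the cap positions, then release.

Run:
```python
from h import *
T=lambda p:(p[0]/5+150-.4,p[1]/5+180-.4)
P=np.array([Bay(onz("top",T(a),.067)) for a in[(285,372),(357,352),(302,450),(372,430)]]);print(P.round(1),P.mean(0))
```

```text
[[ 70.2 -24.7  67. ]
 [ 32.7 -25.4  67. ]
 [ 70.1  16.4  67. ]
 [ 33.9  15.6  67. ]] [51.73036268 -4.52397277 67.        ]
```

move_arm(claw=[0, 0.4, 0.6, 0.8, 0.8, 0.8], dp=[[0.008, 0, 0], [0, 0, 0], [0, 0, 0], [0, 0, 0], [0, 0, 0], [0, 0, 0]], turn=[[0, 0, 0], [0, 0, 0], [0, 0, 0], [0, 0, 0], [0, 0, 0], [0, 0, 0]])

```text
clock: 14.6
position: [0.5883, 0.0231, 0.0415]
ee_rot: [0.766, -0.643, 0.001, 0.0]
ft_force: [0.2, 1.0, -0.0]
grip_width: 0.796
```

```bash
python3 -c "
from h import *
st()"
```

```text
t 14.6 pos [0.5883 0.0231 0.0415] bay [-88.5  -4.6  41.5] F [ 0.2  1.  -0. ] T [ 0.05  0.   -0.03] g 0.796
 rot err to Rt0 (tool) [-0.06 -0.11  0.04]
```

Released. Rising straight up first, then back away from the guard.

move_arm(claw=[0.8, 0.8, 0.8, 0.8, 0.8, 0.8, 0.8, 0.8], dp=[[0, 0, -0.05], [0, 0, -0.1], [0, 0, -0.1], [0, 0, -0.1], [0.1, 0, -0.1], [0.15, 0, -0.1], [0.15, 0, -0.1], [0.15, 0, -0.1]], turn=[[0, 0, 0], [0, 0, 0], [0, 0, 0], [0, 0, 0], [0, 0, 0], [0, 0, 0], [0, 0, 0], [0, 0, 0]])

```text
clock: 15.27
position: [0.6072, -0.0863, 0.1939]
ee_rot: [0.766, -0.643, 0.002, -0.0]
ft_force: [1.1, -0.8, -0.3]
grip_width: 0.801
```

move_arm(claw=[0.8, 0.8, 0.8, 0.8, 0.8, 0.8, 0.8, 0.8], dp=[[0.18, 0.05, -0.05], [0.18, 0.05, -0.05], [0.18, 0.05, 0], [0.18, 0.05, 0], [0.18, 0.05, 0], [0.1, 0, 0], [0, 0, 0], [0, 0, 0]], turn=[[0, 0, 0], [0, 0, 0], [0, 0, 0], [0, 0, 0], [0, 0, 0], [0, 0, 0], [0, 0, 0], [0, 0, 0]])

```text
clock: 15.93
position: [0.592, -0.2922, 0.2126]
ee_rot: [0.765, -0.644, 0.001, 0.0]
ft_force: [-0.3, 0.7, -0.4]
grip_width: 0.801
```

```bash
python3 -c "
from h import *
st()
snap('scene','s14');snap('top','t14')
for n in('s14','t14'):
    im=cv2.imread(f'pics/{n}_full.png'); c=im[190:365,290:520] if n[0]=='s' else im[170:330,130:350]
    cv2.imwrite(f'pics/{n}c.png',cv2.resize(c,None,fx=3.4,fy=3.4,interpolation=cv2.INTER_CUBIC))"
```

```text
t 15.93 pos [ 0.592  -0.2922  0.2126] bay [-399.7   46.   212.6] F [-0.3  0.7 -0.4] T [ 0.06  0.01 -0.04] g 0.801
 rot err to Rt0 (tool) [-0.09 -0.11 -0.12]
```

View pics/s14c.png

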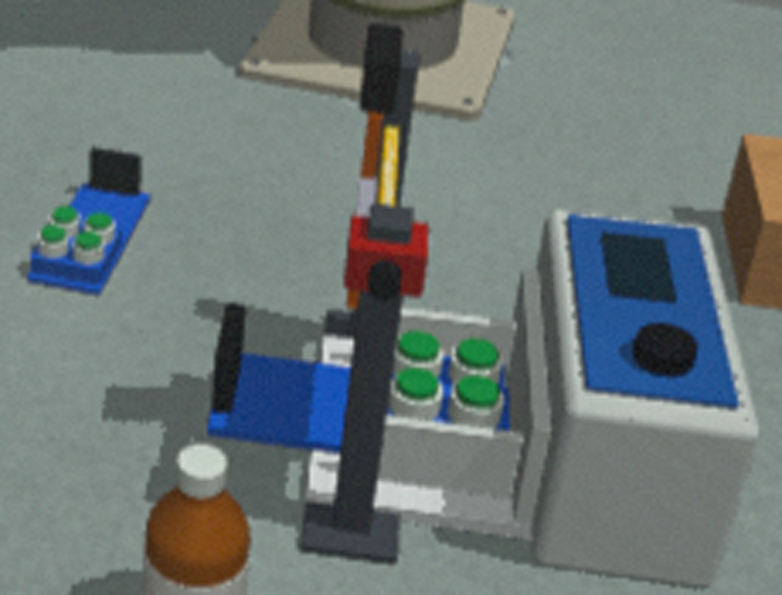

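View pics/t14c.png

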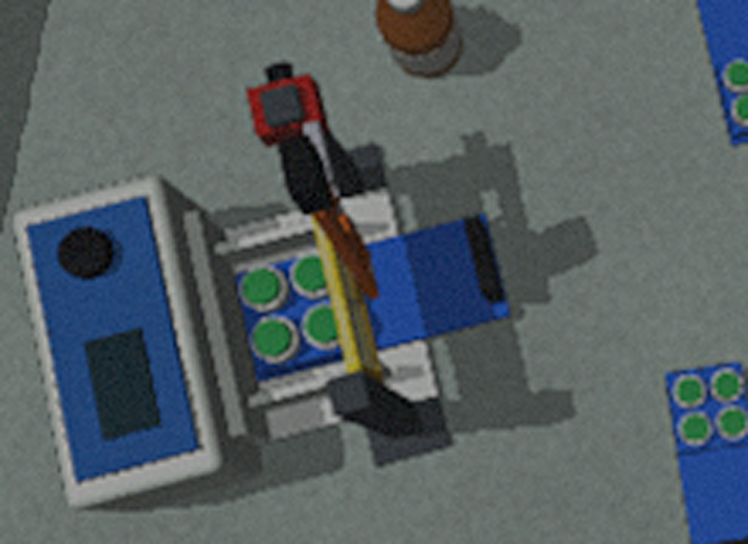

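View pics/t14.png

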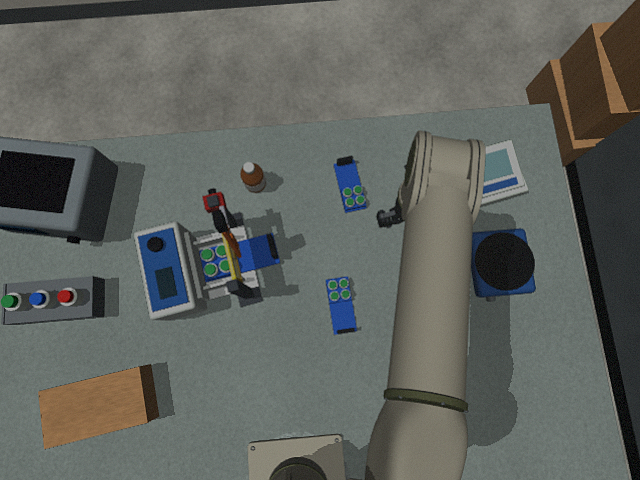

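```bash
python3 - <<'E'
from h import *
T=lambda p:(p[0]/3.4+130-.35,p[1]/3.4+170-.35)
P=np.array([Bay(onz("top",T(a),.067)) for a in[(262,287),(310,273),(274,339),(322,325)]]);print(P.round(1),P.mean(0))
for a in[(485,213),(508,316)]: print('rear',Bay(onz("top",T(a),.022)).round(1))
S=lambda p:(p[0]/3.4+290-.35,p[1]/3.4+190-.35)
for a in[(418,346),(477,353),(416,382),(477,390)]: print('scene caps',Bay(onz("scene",S(a),.067)).round(1))
E
python3 - <<'E'
import cv2
im=cv2.imread("pics/s14_full.png")[200:330,150:400]
cv2.imwrite("pics/x.png",cv2.resize(im,None,fx=3.2,fy=3.2))
E
```

```text
[[ 69.9 -24.5  67. ]
 [ 33.1 -25.6  67. ]
 [ 69.4  16.   67. ]
 [ 32.9  14.9  67. ]] [51.3279844  -4.81031906 67.        ]
rear [-101.9  -47.    22. ]
rear [-99.9  36.6  22. ]
scene caps [32.9 13.2 67. ]
scene caps [71.9 13.9 67. ]
scene caps [ 32.6 -25.5  67. ]
scene caps [ 71.7 -25.4  67. ]
```

View pics/x.png

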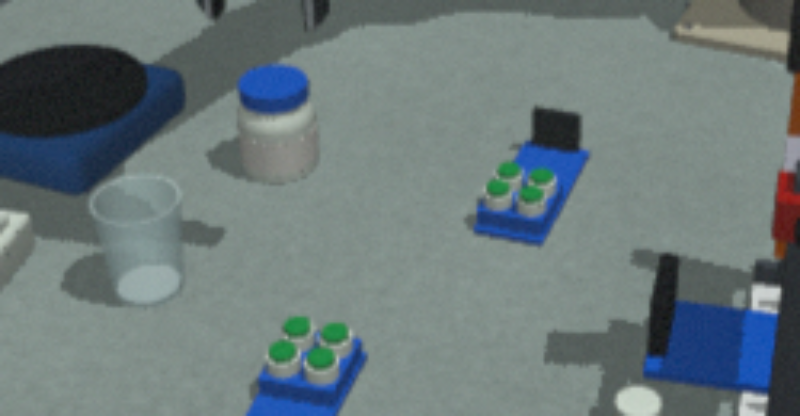

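Rear edge at bay x ≈ −101, so the nose is at ≈ 99 mm. Both views agree, and all the bystanders are standing. Handing in.

```bash
python3 -c "
from workcell import manip
print(manip.hand_in(), manip.get_obs()['clock'])"
```

```text
the job is handed in; nothing more can be done
the job is handed in; nothing more can be done
```

The guard is hooked up on the keeper and the carrier is home and released. The job was handed in at about 16 s of the 64 s allowed; no verdict was reported.

- **Guard:** I gripped the bar's black grip and raised the guard about 80 mm, with the notch floor measured at about 214 mm. I leaned the bar to 0.225 rad and lowered the tooth into the notch. A pull back towards upright was resisted, and only then did I let go. The last pictures show the guard still up about 70 mm and the bar leaning about 0.17 rad, both worked out from the tool pose and pictures.
- **Carrier:** I lifted it level by its grip plate, took it rack end first over the step and lowered it on the deck. I then pushed it until it met the stop at about 14 N.
- **Last checks:** The carrier's nose measures 98 to 99 mm into the bay in both views, and its yaw is within about 1.5°. I saw no tilt, but did not measure it. The gripper is clear of everything, and the amber bottle, jar and beaker are standing. I judged their places by eye and did not measure them.
- **What disagreed:**
  - The scene view first sat 2 to 3 pixels off my bay estimate, so I moved the bay origin 2.5 mm after gripping the bar.
  - The carrier sits about 4.5 mm to the -y side in my bay frame, but the deck edges show that frame itself about 2.5 mm off centre. It is well within the channel.

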